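Close the play-ridden bench gauge on a valve body to its set mark

TASK

Get the steel valve body from the rubber mat set up in the bench gauge: draw the blue slide right back by its black grip, lay the valve flat in the aluminium nest with its long way along the gauge and let go of it, then close the slide with the grip until the valve is home against the anvil and the red collar of the spring pin stands on the green set mark, and let go. The grip has play, so come to the mark in the closing direction only and leave the play taken up towards the valve; press gently, never past the green mark, and leave the other things on the bench where they are.

Things in the scene. Friction and masses are not known exactly. Their poses are not given: they have to be found in the camera images.
- gauge: Fixed grey bench gauge; base 290 x 90 x 20 mm, from x = -155 to 135 mm. Origin on the table, on its long centre line. x is level and is the CLOSING direction (blue slide towards anvil), z up. In order of x: slideway with the blue slide, nest, anvil block. The measuring axis (pin, anvil) is 45 mm above the table.
- anvil_block (a point): Top centre of the fixed block (22 x 50 mm, 70 mm high) at x = 117 mm in the gauge. It carries the anvil, a 16 mm thick steel rod pointing to -x on the measuring axis. The anvil is preset differently each time: its face is anywhere from x = 77 to 93 mm in the gauge and is not reported, so where the gauge closes must be felt (or seen).
- nest (a point): Centre of the nest floor at the place to lay the valve: x = 32 mm, y = 0 in the gauge, 31 mm above the table. The nest is an aluminium channel along the gauge's x (0 to 82 mm), 32 mm wide inside, about 48 mm outside, cheeks 11 mm high over the floor, flared at the top. A valve centred here is 8 to 24 mm short of the anvil; the slide then pushes it home.
- carriage: Blue slide, block 50 (gauge x) x 60 x 42 mm, top 64 mm above the table; origin mid-underside, axes as the gauge's. It slides along the gauge's x: origin at -115 mm fully open, -25 mm fully forward; starts too far forward for the valve to go in. Right back: within 20 mm of open. It takes 13 N to slide either way and stays where left. The free tip of its pin is 60 mm ahead of the origin.
- mark (a point): Centre of the green set mark on the white blade beside the slide's sprung pin (10 mm thick, 16 mm tip disc). The pin yields 1 mm per 1.2 N, 10 mm at most. Its red collar is on the mark at 3.3 to 7.9 mm, i.e. 4 to 9.5 N on the valve; aim for 6.5 N. Closing takes a push of 13 N, some 1 to 2 N more while the pin pushes the valve along the nest, then 1.2 N per mm more once it meets the anvil.
- grip_top (a point): Centre of the top of the black grip on the slide, 114 mm above the table. Grip block 24 (gauge x) x 32 mm, its sides 72 to 114 mm above the table. It has 8 mm of play on the slide, 4 mm each way along x from the slide's origin, with 1.5 N drag, and moves the slide only at the ends of the play. Play taken up towards the valve: this point about 4 mm ahead (+x) of the slide's origin; it stays so when let go.
- valve: Steel valve body to be set up: square block 50 x 28 x 28 mm with a brass port, 20 mm thick and 12 mm long, at each end (74 mm over all along its x axis). About 0.22 kg. Origin in the middle of the block's underside, x along the ports, z up; its centre line is 14 mm above its underside. Both ends are alike. It lies flat on the mat.
- mat: Fixed black rubber mat 320 x 160 x 4 mm on the table, origin in the middle of its underside; its top is 4 mm above the table. The valve and two other parts lie on it in changing places about 100 mm apart.
- coupling: Bystander on the mat: brass coupling standing upright, 34 mm across at the foot, 24 mm above, 50 mm high. Origin under its centre.
- capped_plug: Bystander on the mat: dark steel plug with red cap, standing, 38 mm across, 40 mm high. Origin under its centre.
- spray_can: Bystander: blue spray can standing on the table, 64 mm across, 210 mm high. Origin under its centre.
- spanner: Bystander: steel spanner lying flat on the table, 190 mm long. Origin under it.
- tub: Bystander: clear open plastic tub 130 x 100 x 55 mm. Origin under its centre.
- carton: Bystander: cardboard box 130 x 170 x 90 mm. Origin under its centre.
Mind the look-alikes: they are no part of the job. Leave any orange look-alike of the valve alone.

How it is judged:
On the way, in this order (a step that is already met when the one before it is completed fails the run):
1. the slide is drawn right back: its origin within 20 mm of the open end (x of carriage in the frame of gauge below -0.095 m), for 0.2 s.
2. the valve lies flat in the nest, along the gauge, let go, with the slide not yet on it (y of valve in the frame of gauge between -0.004 and 0.004 m and z of valve in the frame of gauge between 0.027 and 0.034 m and x of valve in the frame of gauge between 0.015 and 0.062 m and angle between the x axis of valve and the x axis of gauge, either way round below 0.12 rad and angle between valve's own z axis and vertical below 0.08 rad and contact force between the fingers and valve below 0.1 N and contact force between carriage and valve below 0.2 N), for 0.2 s.
At the end, for the whole second after the job is handed in: Valve flat on the nest floor (within 4 mm of its centre line, 0.12 rad of its direction), the sprung pin pressing it with 4 to 9.5 N (collar on the green mark, valve home against the anvil), the grip more than 2 mm ahead of the slide's middle (play taken up towards the valve), all at rest (y of valve in the frame of gauge between -0.004 and 0.004 m and z of valve in the frame of gauge between 0.027 and 0.034 m and x of valve in the frame of gauge between 0.015 and 0.062 m and angle between the x axis of valve and the x axis of gauge, either way round below 0.12 rad and angle between valve's own z axis and vertical below 0.08 rad and contact force between carriage and valve between 4 and 9.5 N and x of grip_top in the frame of carriage above 0.002 m and linear speed of valve below 0.01 m/s and linear speed of carriage below 0.005 m/s); the robot touches nothing.
It fails at once if the pin presses the valve past the green mark (more than 10.5 N) (contact force between carriage and valve above 10.5 N).
It fails at once if another thing on the bench (coupling, plug, spray can, spanner, tub, carton) is moved more than 20 mm (distance of any of coupling, capped_plug, spray_can, spanner, tub, carton from where it was at the start of the episode above 0.02 m).
It also fails if it takes over 72 s, if anything falls off the work surface, if the arm or the gripper's body presses on something with over 40 N, if the wrist force passes 120 N, or if a joint passes its speed limit or range.

ROBOT

A 6-joint arm with a two-finger parallel gripper is mounted at the origin on the work surface. World frame = base frame: x ahead of the robot, y to its left, z up, the work surface at z = 0. Lengths are in m, angles in rad, forces in N, time in s.
With the tool pointing down it reaches from about 0.4 to 0.825 m from the base axis. Payload 7 kg.
Tool frame: the origin (TCP) lies midway between the tips of the shut fingers; the grasp point (between the pads) lies 19 mm behind it; y points along the fingers, z is the direction in which the jaws open and shut, and the axes are right-handed (so a half turn about y gives the same grasp; the last joint's range is limited). The gripper opens to 88 mm and grips with 3 to 60 N. Pads are 19 mm wide; open, the fingers measure 130 mm over their backs; the gripper's body (78 mm by 193 mm) begins 47 mm behind the grasp point.
Start: joints at [-0.846, 0.359, 0.012, 0, -1.224, -0.288], TCP at [0.286, -0.612, 0.227] pointing down, gripper open.
Joint ranges: [-3.07, 3.07], [-1.43, 2.12], [-1.02, 1.25], [-3.03, 1.67], [-3.05, -0], [-3.03, 3.03]. Speed limits (rad/s): [2.39, 2.39, 3.01, 3.14, 3.14, 3.14].

INTERFACE

Orientations are given as [roll, pitch, yaw] about the fixed x, y, z axes, in that order (R = Rz(yaw) Ry(pitch) Rx(roll)).
In Python, from station import arm gives the robot as it stands.
- The arm moves only by the tool move_arm, never from a script. Its argument "deltas" is a list of rows, each an object with "dp": the shift along the tool's x, y, z in mm, a list of three; "rotation": the turn, a rotation vector about the tool's x, y, z in degrees, a list of three. A call has 1 to 5 rows; each row shifts and turns the pose as measured when the row begins, along the tool's axes as they then stand; what a row does not reach is not made up. A row lasts 1/12 s, in which the tool goes at most 41.7 mm and 7.16 degrees, less where a joint would pass 70% of its speed; a pose out of reach is approached as far as the arm can. A call is refused whole if a number of a shift passes 41.7 or a number of a turn 7.16, either way. A call with a gripper value outside its range is refused whole. "jaw" is the closure in counts, from 0 (fully open) to 255 (shut), set as the call begins (left out, the last holds). The fingers move at their own pace and stop on an object; "squeeze" is the grip in N (left out, the last holds). Time passes only in rows, so rows that do not move let the fingers close. It gives the time, the measured TCP pose, the force and the opening at its end, in the units of the state.
- arm.get_state(): the state, without advancing time (a new reading comes with each control period).
- arm.grab_frame(name): name is "side" or "top" or "wrist"; returns a dict with "pixels" (480x640x3 uint8, red, green, blue), "z_map" (480x640 float32, m along the optical axis (not along the pixel's ray), 0 where there is no reading), "fx", "fy", "cx", "cy" (pixels), "k1" (the pictures are not rectified: a ray, as slopes to the right and down, at radius r is drawn at 1 + k1 r^2 times it, then the intrinsics apply), "cam_to_world" (4x4, takes a point from camera to world coordinates); the wrist camera has in their place "mount" (4x4, takes a point from camera to tool coordinates, whose origin is the TCP and whose axes are the tool frame's). Camera axes: x right, y down, z forward; pixel columns grow to the right and rows downward; lengths in m; the calibration is good to about 2 mm. A picture is of the moment at which its call begins: read the wrist's pose just before it.
- arm.job_done(): hands the job in, once; it reports no verdict.
The state is a dict: "t": time; "q": joint angles; "qd": joint speeds; "joint_efforts": joint torques, N m; "eef_pos": TCP position; "ee_rot": TCP orientation; "force": force on the tool from outside, world axes, zero at the start; "moment": the same for the moment, N m; "width": finger opening in m.
Only numpy, scipy, OpenCV 4.12 (cv2) and the standard library are available. Lean on these libraries where they do the work, as an engineer would, in place of code of your own. Each camera call takes 0.05 s, during which the arm holds its last target.

## Working session

There is one attempt and no reset: what is moved stays moved. The work goes in short steps, Python scripts to look and compute and a tool call to move; the robot and the scene stay as the last step left them, time stands still between calls to the robot, and variables do not carry over. Pictures are saved under pics/ and viewed, and the job is handed in when it is done.

Besides the shell and the picture viewer there is one more tool, called after "Request:" by a JSON object that holds its "method" and its "body", one argument or row to a line. move_arm: Moves the arm, as the interface text tells. Its arguments: {"type":"object","properties":{"deltas":{"type":"array","items":{"type":"object","properties":{"dp":{"type":"array","items":{"type":"number"}},"rotation":{"type":"array","items":{"type":"number"}}}}},"jaw":{"type":"number"},"squeeze":{"type":"number"}},"required":["deltas"]}

```bash
ls; mkdir -p pics; cat > h.py <<'E'
import numpy as np, cv2
from station import arm
from scipy.spatial.transform import Rotation as R
def save(f,n): cv2.imwrite('pics/'+n+'.png',f['pixels'][:,:,::-1])
def pose(s):
    T=np.eye(4);T[:3,:3]=R.from_euler('xyz',s['ee_rot']).as_matrix();T[:3,3]=s['eef_pos'];return T
def rays(f,uv):
    uv=np.atleast_2d(np.asarray(uv,float))
    x=(uv-[f['cx'],f['cy']])/[f['fx'],f['fy']]
    k=f['k1'];y=x.copy()
    for _ in range(20): y=x/(1+k*(y**2).sum(1,keepdims=True))
    return np.c_[y,np.ones(len(y))]
def c2w(f,s=None): return np.array(f['cam_to_world']) if 'cam_to_world' in f else pose(s)@np.array(f['mount'])
def onplane(f,uv,z,s=None):
    T=c2w(f,s);d=rays(f,uv)@T[:3,:3].T;o=T[:3,3]
    return o+d*((z-o[2])/d[:,2])[:,None]
def proj(f,P,s=None):
    T=np.linalg.inv(c2w(f,s));P=np.atleast_2d(P)@T[:3,:3].T+T[:3,3]
    x=P[:,:2]/P[:,2:];x=x*(1+f['k1']*(x**2).sum(1,keepdims=True))
    return x*[f['fx'],f['fy']]+[f['cx'],f['cy']]
def cloud(f,s=None):
    v,u=np.mgrid[:480,:640];r=rays(f,np.c_[u.ravel(),v.ravel()])
    P=r*f['z_map'].reshape(-1,1);T=c2w(f,s)
    return (P@T[:3,:3].T+T[:3,3]).reshape(480,640,3)
E
python3 - <<'E'
from h import *
import pickle
s=arm.get_state();print(s)
for n in('side','top','wrist'):
    f=arm.grab_frame(n);save(f,n+'0');pickle.dump((f,s),open(n+'0.pkl','wb'))
    print(n,f['fx'],f['fy'],f['cx'],f['cy'],f['k1'],np.round(np.array(f.get('cam_to_world',f.get('mount'))),3).tolist())
E
```

```text
pics
{'t': 0.0, 'q': array([-8.45947597e-01,  3.59399928e-01,  1.11151301e-02, -3.59363371e-04,
       -1.22410337e+00, -2.88102031e-01]), 'qd': array([ 0.00079515,  0.00028857,  0.00069764,  0.0008398 ,  0.00014813,
       -0.00131482]), 'joint_efforts': array([ 1.76365966e-04, -5.82722747e+01,  2.93052703e+01,  6.99711934e+00,
        6.84271901e-03, -1.30273766e-04]), 'eef_pos': array([ 0.28531071, -0.61122498,  0.22563708]), 'ee_rot': array([-1.56917409e+00,  1.28436221e-04,  4.36624426e-01]), 'force': array([-0.43841682,  0.31896714, -1.21690117]), 'moment': array([-0.02068492,  0.04409709,  0.02329708]), 'width': 0.08735184251459553}
side 623.3825578711793 623.3825578711793 319.4077858922486 238.04477794545198 0.009370647517224698 [[-0.983, -0.094, 0.157, 0.314], [-0.182, 0.59, -0.787, 1.094], [-0.019, -0.802, -0.597, 0.926], [0.0, 0.0, 0.0, 1.0]]
top 438.6107122843747 438.6107122843747 323.35956014308255 244.62690516223964 -0.012192478310947675 [[0.008, -0.993, 0.114, 0.432], [-1.0, -0.008, 0.002, -0.008], [-0.001, -0.114, -0.993, 1.037], [0.0, 0.0, 0.0, 1.0]]
wrist 416.3195788533664 416.3195788533664 312.85603018981453 245.42908442254947 -0.06515098194189142 [[0.0, 0.96, 0.28, -0.075], [-0.001, -0.28, 0.96, -0.158], [1.0, -0.001, 0.001, 0.001], [0.0, 0.0, 0.0, 1.0]]
```

View pics/top0.png

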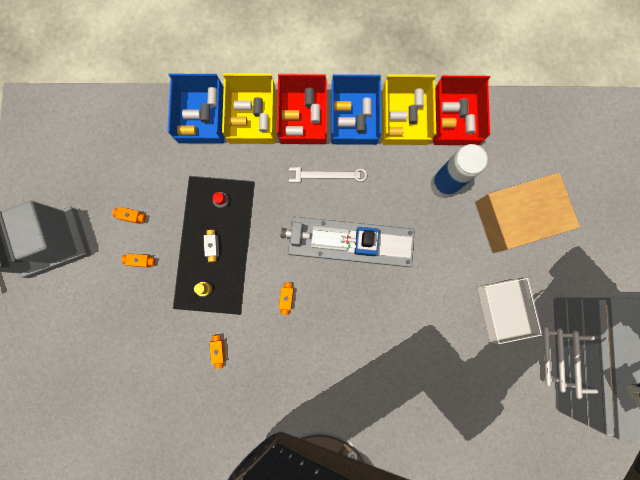

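View pics/side0.png

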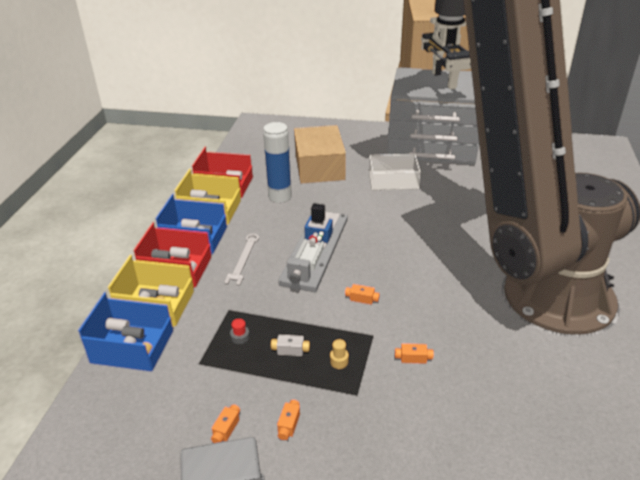

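View pics/wrist0.png

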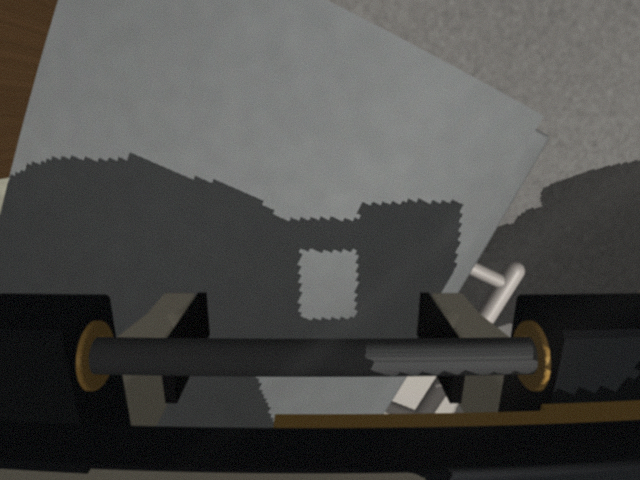

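The top view shows these candidates for the valve:
- Steel block with brass ports on the mat at (210,245).
- Orange look-alikes at (129,215), (138,260), (286,298) and (217,351).
- Coupling at (203,289) and plug at (219,199), also on the mat.

I choose the one at (210,245). The gauge lies along image x, with the anvil at the left (294,234) and the grip at (368,239).

```bash
python3 - <<'E'
from h import *
import pickle
f,s=pickle.load(open('top0.pkl','rb'))
im=f['pixels'];C=cloud(f)
c=cv2.resize(im[180:310,160:430],None,fx=2.9,fy=2.9,interpolation=cv2.INTER_CUBIC);cv2.imwrite('pics/topcrop.png',c[:,:,::-1])
# valve: non-dark pixels on mat near 210,245
m=np.zeros((480,640),np.uint8);m[222:270,192:230]=(im[222:270,192:230].max(2)>70)
n,l,st,ce=cv2.connectedComponentsWithStats(m);i=1+st[1:,4].argmax();print(st[i],ce[i])
print('rect',cv2.minAreaRect(np.argwhere(l==i)[:,::-1].astype(np.float32)))
P=C[l==i];print('z',np.percentile(P[:,2],[5,50,95]))
top=P[P[:,2]>0.027];print('valve top',cv2.minAreaRect((top[:,:2]*1000).astype(np.float32)),top.mean(0))
al=P[P[:,2]>0.008];print('valve all',cv2.minAreaRect((al[:,:2]*1000).astype(np.float32)))
# gauge cloud
box=(C[...,0]>0.35)&(C[...,0]<0.53)&(C[...,1]>-0.3)&(C[...,1]<0.13)
g=box&(C[...,2]>0.012)&(C[...,2]<0.026)
v,u=np.nonzero(g);print(u.min(),u.max(),v.min(),v.max())
gm=g.astype(np.uint8);n,l,st,ce=cv2.connectedComponentsWithStats(cv2.morphologyEx(((C[...,2]>0.012)&box).astype(np.uint8),cv2.MORPH_OPEN,np.ones((3,3))))
for i in range(1,n): 
  if st[i,4]>100: print(st[i],cv2.minAreaRect((C[l==i][:,:2]*1000).astype(np.float32)))
gr=box&(C[...,2]>0.105);print('grip',np.median(C[gr],0),cv2.minAreaRect((C[gr][:,:2]*1000).astype(np.float32)))
ab=box&(C[...,2]>0.066)&(C[...,2]<0.075);print('anvil',cv2.minAreaRect((C[ab][:,:2]*1000).astype(np.float32)))
cb=box&(C[...,2]>0.060)&(C[...,2]<0.067)&(C[...,1]<-.03);print('carr',cv2.minAreaRect((C[cb][:,:2]*1000).astype(np.float32)))
E
```

```text
[203 229  16  34 410] [210.53902439 245.32439024]
rect ((210.67068481445312, 245.4017333984375), (32.94305419921875, 14.44561767578125), 86.633544921875)
z [0.01153944 0.03068455 0.03460028]
valve top ((482.55474853515625, 141.41551208496094), (309.9261779785156, 59.952110290527344), 60.414764404296875) [0.54483262 0.25487282 0.03508933]
valve all ((480.96844482421875, 144.74107360839844), (313.61431884765625, 68.466796875), 59.96353530883789)
279 412 253 314
[299 252 114  15 929] ((481.35870361328125, -81.92292785644531), (97.61669158935547, 263.9767150878906), 0.33774474263191223)
[279 282  15  33 367] ((414.80853271484375, 50.39643096923828), (97.89640808105469, 72.9520263671875), 69.7757797241211)
grip [ 0.43211452 -0.00814355  1.03707393] ((432.1145324707031, -8.143547058105469), (0.0, 0.0), 0.0)
anvil ((528.3960571289062, -105.82906341552734), (40.095149993896484, 1.2114670276641846), 87.33694458007812)
carr ((526.0363159179688, -102.97901153564453), (4.898669719696045, 46.65261459350586), 0.2431441992521286)
```

View pics/topcrop.png

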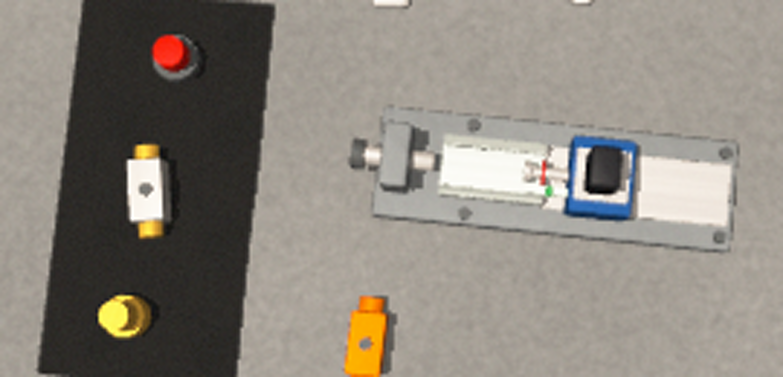

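```bash
python3 - <<'E'
from h import *
import pickle
f,s=pickle.load(open('top0.pkl','rb'))
im=f['pixels'];C=cloud(f)
k=lambda a:(np.array(a)+.5)/2.9-.5+[160,180]
c=onplane(f,k([(388,106),(738,142),(732,251),(374,216)]),0.02);print('base corners\n',c.round(4))
e=(c[0]+c[3]-c[1]-c[2])[:2];print('yaw',np.degrees(np.arctan2(e[1],e[0])), 'len',np.linalg.norm(e)/2,'cen',c.mean(0))
e2=(c[0]+c[1]-c[2]-c[3])[:2];print(np.degrees(np.arctan2(e2[1],e2[0])),np.linalg.norm(e2)/2)
M=c[:,:2].mean(0);ax=e/np.linalg.norm(e);O=M+ax*0.010;print('O',O)  # base mid at x=-10
for n,p,z in[('anvil',[(397,158)],.07),('grip',[(605,169)],.114),('carr',[(603,178)],.064),('vblock',[(147,190)],.032),('ports',[(147,151),(150,228)],.028)]:
    w=onplane(f,k(p),z)[:,:2];d=w-O;print(n,w.round(4).tolist(),'gauge',(d@ax).round(4),(d@[-ax[1],ax[0]]).round(4))
for a,b in[((0.50,0.60),(0.2,0.3)),]:
  v=(C[...,0]>a[0])&(C[...,0]<a[1])&(C[...,1]>b[0])&(C[...,1]<b[1])&(f['z_map']>0)
  q=C[v&(C[...,2]>0.009)&(C[...,2]<.05)];print('all',cv2.minAreaRect((q[:,:2]*1000).astype(np.float32)))
  q=C[v&(C[...,2]>0.0295)&(C[...,2]<.05)];print('top',cv2.minAreaRect((q[:,:2]*1000).astype(np.float32)))
v=(f['z_map']>0)&(C[...,0]>.4)&(C[...,0]<.68)&(C[...,1]>-.25)&(C[...,1]<.13)
for n,lo,hi in[('grip',.106,.125),('anv',.066,.076),('all',.012,.2)]:
  q=C[v&(C[...,2]>lo)&(C[...,2]<hi)];print(n,len(q),cv2.minAreaRect((q[:,:2]*1000).astype(np.float32)))
  print(((np.median(q[:,:2],0)-O)@ax).round(4),((np.median(q[:,:2],0)-O)@[-ax[1],ax[0]]).round(4))
E
```

```text
base corners
 [[ 0.6157  0.0644  0.02  ]
 [ 0.5884 -0.2191  0.02  ]
 [ 0.5002 -0.2129  0.02  ]
 [ 0.5261  0.0742  0.02  ]]
yaw 84.67465289002611 len 0.286495250239484 cen [ 0.55758514 -0.07333673  0.02      ]
-5.147041799229947 0.08932165488420553
O [ 0.55851325 -0.0633799 ]
anvil [[0.5663, 0.0533]] gauge [0.1169] [0.0031]
grip [[0.5532, -0.1019]] gauge [-0.0388] [0.0017]
carr [[0.5528, -0.1054]] gauge [-0.0423] [0.0018]
vblock [[0.5443, 0.2544]] gauge [0.315] [0.0437]
ports [[0.5762, 0.2566], [0.5143, 0.2519]] gauge [0.3202 0.3098] [0.0121 0.0733]
all ((552.6482543945312, 239.93333435058594), (94.98985290527344, 62.07841491699219), 4.123427391052246)
top ((546.2453002929688, 255.3546600341797), (67.96211242675781, 28.778705596923828), 2.2223453521728516)
grip 165 ((554.872314453125, -102.49519348144531), (23.777265548706055, 31.828861236572266), 87.55876922607422)
-0.0381 -0.0004
anv 289 ((561.6298217773438, -31.35693359375), (194.88992309570312, 52.2172966003418), 84.17304229736328)
0.1136 0.0049
all 5105 ((504.892822265625, -62.741790771484375), (308.40673828125, 213.94886779785156), 88.51493835449219)
0.0036 0.0065
```

```bash
cat > plan.py <<'E'
import sys
from h import *
# plan.py x y z(mm) yaw(deg) nrows
x,y,z,yaw,n=map(float,sys.argv[1:6]);n=int(n)
s=arm.get_state();T=pose(s);p=T[:3,3]*1000;Rm=T[:3,:3]
print('t',round(s['t'],2),'at',p.round(1),'yaw',round(np.degrees(s['ee_rot'][2]),2),'w',round(s['width'],4),'F',s['force'].round(2))
Rt=R.from_euler('xyz',[-90,0,yaw],degrees=True).as_matrix()
tgt=np.array([x,y,z])
rv=R.from_matrix(Rm.T@Rt).as_rotvec()
for i in range(n):
    d=Rm.T@(tgt-p)/(n-i)
    rr=rv/n
    print((d).round(1).tolist(),np.degrees(rr).round(2).tolist())
    p=p+Rm@d;Rm=Rm@R.from_rotvec(rr).as_matrix()
E
python3 plan.py 555 -103 200 -5.4 15
```

```text
t 0.15 at [ 285.4 -611.3  225.8] yaw 25.03 w 0.0877 F [-0.68  0.57 -0.23]
[30.6, 1.7, 23.1] [-0.0, 2.03, -0.0]
[29.8, 1.7, 24.2] [-0.0, 2.03, -0.0]
[28.9, 1.7, 25.2] [-0.0, 2.03, -0.0]
[28.0, 1.7, 26.2] [-0.0, 2.03, -0.0]
[27.1, 1.7, 27.2] [-0.0, 2.03, -0.0]
[26.1, 1.7, 28.1] [-0.0, 2.03, -0.0]
[25.1, 1.7, 29.0] [-0.0, 2.03, -0.0]
[24.0, 1.7, 29.9] [-0.0, 2.03, -0.0]
[22.9, 1.7, 30.7] [-0.0, 2.03, -0.0]
[21.8, 1.7, 31.5] [-0.0, 2.03, -0.0]
[20.7, 1.7, 32.3] [-0.0, 2.03, -0.0]
[19.6, 1.7, 33.0] [-0.0, 2.03, -0.0]
[18.4, 1.7, 33.7] [-0.0, 2.03, -0.0]
[17.2, 1.7, 34.3] [-0.0, 2.03, -0.0]
[15.9, 1.7, 34.9] [-0.0, 2.03, -0.0]
```

Request:
{"method": "move_arm", "body": {
  "deltas": [
    {"dp":[30.5,0,23],"rotation":[0,2,0]},
    {"dp":[30,1,24],"rotation":[0,2,0]},
    {"dp":[29,1,25],"rotation":[0,2,0]},
    {"dp":[28,1,26],"rotation":[0,2,0]},
    {"dp":[27,1,27],"rotation":[0,2,0]}
  ],
  "jaw": 0,
  "squeeze": 30
}}

```text
t: 0.57
eef_pos: [0.3741, -0.4423, 0.2176]
ee_rot: [-1.566, 0.004, 0.245]
force: [1.1, 0.5, 0.1]
width: 0.0872
```

```bash
python3 plan.py 555 -103 200 -5.4 10
```

```text
t 0.57 at [ 374.1 -442.3  217.6] yaw 14.05 w 0.0872 F [1.09 0.51 0.12]
[25.8, 1.8, 28.5] [-0.02, 1.94, -0.03]
[24.8, 1.8, 29.4] [-0.02, 1.94, -0.03]
[23.8, 1.8, 30.2] [-0.02, 1.94, -0.03]
[22.8, 1.8, 31.0] [-0.02, 1.94, -0.03]
[21.7, 1.8, 31.8] [-0.02, 1.94, -0.03]
[20.6, 1.8, 32.5] [-0.02, 1.94, -0.03]
[19.5, 1.8, 33.2] [-0.02, 1.94, -0.03]
[18.4, 1.8, 33.8] [-0.02, 1.94, -0.03]
[17.2, 1.8, 34.4] [-0.02, 1.94, -0.03]
[16.0, 1.8, 35.0] [-0.02, 1.94, -0.03]
```

Request:
{"method": "move_arm", "body": {
  "deltas": [
    {"dp":[26,1,28.5],"rotation":[0,2,0]},
    {"dp":[25,1,29.5],"rotation":[0,2,0]},
    {"dp":[24,1,30],"rotation":[0,2,0]},
    {"dp":[23,1,31],"rotation":[0,2,0]},
    {"dp":[22,1,32],"rotation":[0,2,0]}
  ]
}}

```text
t: 0.98
eef_pos: [0.4684, -0.2638, 0.212]
ee_rot: [-1.566, 0.006, 0.06]
force: [1.3, -0.9, 0.3]
width: 0.0872
```

Request:
{"method": "move_arm", "body": {
  "deltas": [
    {"dp":[20.5,1,32.5],"rotation":[0,2,0]},
    {"dp":[19.5,1,33],"rotation":[0,2,0]},
    {"dp":[18.5,1,34],"rotation":[0,2,0]},
    {"dp":[17,1,34],"rotation":[0,2,0]},
    {"dp":[0,0,0]}
  ]
}}

```text
$.deltas[4]: bad value
```

```bash
python3 - <<'E'
from h import *
import pickle
s=arm.get_state();f=arm.grab_frame('wrist');save(f,'wrist1');pickle.dump((f,s),open('wrist1.pkl','wb'))
E
python3 plan.py 555 -103 160 -5.4 3
```

```text
t 1.03 at [ 471.4 -259.3  211.9] yaw 3.42 w 0.0876 F [ 1.61  4.23 -1.54]
[31.0, 17.5, 50.2] [-0.1, 2.94, -0.09]
[28.4, 17.4, 51.8] [-0.1, 2.94, -0.09]
[25.6, 17.4, 53.2] [-0.1, 2.94, -0.09]
```

View pics/wrist1.png

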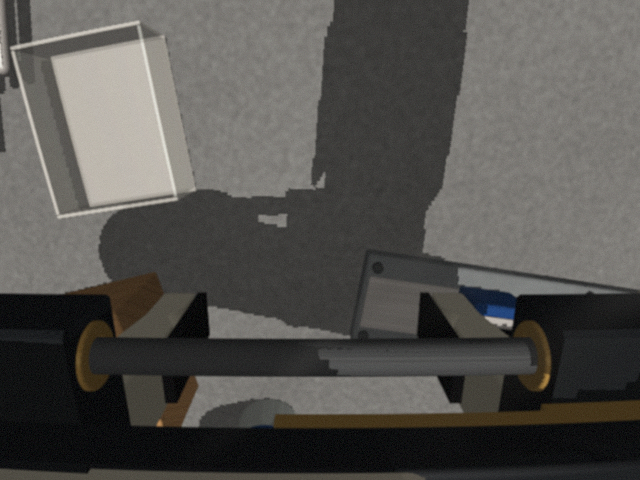

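The wrist view is short of the gauge. The base end shows at (360,290), the tub at (105,115) and the blue slide at (490,305). I'll carry on.

Request:
{"method": "move_arm", "body": {
  "deltas": [
    {"dp":[20,1,31],"rotation":[0,2,0]},
    {"dp":[19,1,31],"rotation":[0,2,0]},
    {"dp":[17.5,1,32],"rotation":[0,2,0]},
    {"dp":[16,1,32],"rotation":[0,2,0]},
    {"dp":[14,1,32],"rotation":[0,1,0]}
  ]
}}

```text
t: 1.45
eef_pos: [0.5596, -0.0977, 0.2074]
ee_rot: [-1.566, 0.005, -0.105]
force: [1.0, 0.0, -0.5]
width: 0.0872
```

```bash
python3 - <<'E'
from h import *
import pickle
s=arm.get_state();f=arm.grab_frame('wrist');save(f,'wrist2');pickle.dump((f,s),open('wrist2.pkl','wb'))
f=arm.grab_frame('side');save(f,'side2')
E
python3 plan.py 555 -103 130 -5.4 3
```

```text
t 1.55 at [561.  -95.7 206.9] yaw -5.72 w 0.0876 F [-1.9  -0.91  0.14]
[-1.6, 25.6, -2.8] [-0.1, -0.11, -0.1]
[-1.7, 25.6, -2.7] [-0.1, -0.11, -0.1]
[-1.7, 25.6, -2.7] [-0.1, -0.11, -0.1]
```

View pics/wrist2.png

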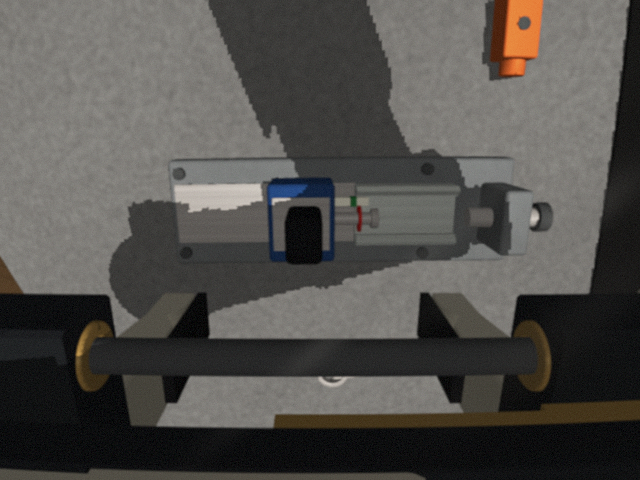

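The wrist view now shows the whole gauge: grip (304,235), slide (301,220), collar (360,218), anvil rod (480,216) and anvil block (517,218). I'll measure from here.

```bash
python3 - <<'E'
from h import *
import pickle
s=arm.get_state();f=arm.grab_frame('wrist');save(f,'wrist3');pickle.dump((f,s),open('wrist3.pkl','wb'))
print(s['eef_pos'],s['ee_rot'],arm.get_state()['eef_pos'])
im=f['pixels'];c=cv2.resize(im[145:275,160:560],None,fx=2,fy=2,interpolation=cv2.INTER_CUBIC);cv2.imwrite('pics/w3c.png',c[:,:,::-1])
C=cloud(f,s);v=(f['z_map']>0)
b=np.zeros_like(v);b[150:280,160:555]=1
for n,lo,hi in[('grip',.109,.120),('carr',.060,.069),('anv',.066,.074),('base',.016,.024)]:
  q=C[v&b&(C[...,2]>lo)&(C[...,2]<hi)];print(n,len(q),np.median(q,0).round(4),cv2.minAreaRect((q[:,:2]*1000).astype(np.float32)))
E
```

```text
[ 0.5610169  -0.09570148  0.2068894 ] [-1.56561484  0.00535443 -0.09982401] [ 0.55983977 -0.09729763  0.20685088]
grip 1795 [ 0.5524 -0.1015  0.1135] ((553.4157104492188, -101.82653045654297), (23.7526798248291, 31.647281646728516), 83.90399932861328)
carr 3812 [ 0.5454 -0.095   0.0646] ((560.478515625, -31.49962615966797), (196.62518310546875, 59.360626220703125), 84.06464385986328)
anv 2157 [0.5649 0.0526 0.0696] ((560.1187744140625, -29.377883911132812), (192.34164428710938, 49.48439407348633), 84.33027648925781)
base 20297 [ 0.5395 -0.1126  0.0203] ((556.6316528320312, -71.075927734375), (289.9635009765625, 90.58785247802734), 84.47427368164062)
```

View pics/w3c.png

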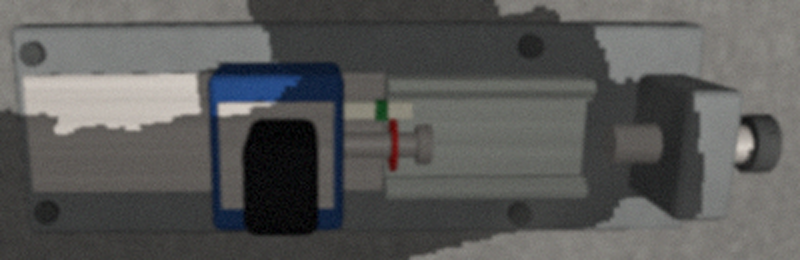

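```bash
python3 - <<'E'
from h import *
import pickle
f,s=pickle.load(open('top0.pkl','rb'))
C=cloud(f);v=(f['z_map']>0)
q=C[v&(C[...,2]>.18)&(C[...,2]<.23)&(C[...,0]>.5)&(C[...,1]<-.2)&(C[...,1]>-.45)];print(len(q),np.median(q,0),q.min(0),q.max(0))
q=C[v&(C[...,2]>.04)&(C[...,2]<.07)&(C[...,0]>.25)&(C[...,0]<.5)&(C[...,1]<-.3)&(C[...,1]>-.6)];print('tub',q.min(0),q.max(0))
E
python3 plan.py 553.4 -101.8 85 -5.5 5
```

```text
931 [ 0.69470902 -0.29055739  0.20909038] [ 0.66660725 -0.32447669  0.1804446 ] [ 0.72802208 -0.26301412  0.21474912]
tub [ 0.25002638 -0.55644432  0.04000926] [ 0.47366503 -0.36797332  0.06993896]
t 1.6 at [559.8 -97.3 206.9] yaw -5.7 w 0.0877 F [-0.63  0.36 -0.17]
[-1.0, 24.4, -1.1] [-0.06, -0.04, -0.07]
[-1.1, 24.4, -1.1] [-0.06, -0.04, -0.07]
[-1.1, 24.4, -1.1] [-0.06, -0.04, -0.07]
[-1.1, 24.4, -1.1] [-0.06, -0.04, -0.07]
[-1.2, 24.4, -1.0] [-0.06, -0.04, -0.07]
```

Request:
{"method": "move_arm", "body": {
  "deltas": [
    {"dp":[-1,25,-1],"rotation":[-0.3,0,-0.3]},
    {"dp":[-1,25,-1],"rotation":[0,0,0]},
    {"dp":[-1,24,-1],"rotation":[0,0,0]},
    {"dp":[-1,24,-1],"rotation":[0,0,0]},
    {"dp":[-1,20,-1],"rotation":[0,0,0]}
  ]
}}

```text
t: 2.02
eef_pos: [0.5567, -0.1037, 0.0903]
ee_rot: [-1.57, -0.01, -0.097]
force: [-0.1, 0.7, 0.1]
width: 0.0878
```

```bash
python3 plan.py 553.4 -101.8 85 -5.5 1
```

```text
t 2.02 at [ 556.7 -103.7   90.3] yaw -5.56 w 0.0878 F [-0.15  0.73  0.13]
[-3.5, 5.2, 1.6] [-0.03, -0.06, 0.56]
```

Close the jaws on the grip.

Request:
{"method": "move_arm", "body": {
  "deltas": [
    {"dp":[-3,4,1.5],"rotation":[0,0,0.5]},
    {"dp":[0,0,0],"rotation":[0,0,0]},
    {"dp":[0,0,0],"rotation":[0,0,0]},
    {"dp":[0,0,0],"rotation":[0,0,0]},
    {"dp":[0,0,0],"rotation":[0,0,0]}
  ],
  "jaw": 255,
  "squeeze": 30
}}

```text
t: 2.43
eef_pos: [0.5504, -0.1049, 0.0844]
ee_rot: [-1.572, 0.006, -0.1]
force: [0.8, -1.2, 0.6]
width: 0.0596
```

Request:
{"method": "move_arm", "body": {
  "deltas": [
    {"dp":[0,0,0],"rotation":[0,0,0]},
    {"dp":[0,0,0],"rotation":[0,0,0]},
    {"dp":[0,0,0],"rotation":[0,0,0]}
  ]
}}

```text
t: 2.68
eef_pos: [0.5523, -0.1048, 0.0875]
ee_rot: [-1.571, 0.001, -0.1]
force: [0.3, 0.6, 0.6]
width: 0.0398
```

Request:
{"method": "move_arm", "body": {
  "deltas": [
    {"dp":[0,0,0],"rotation":[0,0,0]},
    {"dp":[0,0,0],"rotation":[0,0,0]},
    {"dp":[0,0,0],"rotation":[0,0,0]},
    {"dp":[0,0,0],"rotation":[0,0,0]}
  ]
}}

```text
t: 3.02
eef_pos: [0.5529, -0.1044, 0.0884]
ee_rot: [-1.57, -0.001, -0.099]
force: [0.3, -0.8, 0.1]
width: 0.0238
```

Request:
{"method": "move_arm", "body": {
  "deltas": [
    {"dp":[0,0,-8],"rotation":[0,0,0]},
    {"dp":[0,0,-14],"rotation":[0,0,0]},
    {"dp":[0,0,-14],"rotation":[0,0,0]},
    {"dp":[0,0,-14],"rotation":[0,0,0]}
  ]
}}

```text
t: 3.35
eef_pos: [0.5488, -0.1475, 0.0884]
ee_rot: [-1.561, -0.003, -0.096]
force: [-1.5, 15.4, 4.7]
width: 0.024
```

```bash
python3 plan.py 546.6 -174.6 87 -5.5 2
```

```text
t 3.35 at [ 548.8 -147.5   88.4] yaw -5.51 w 0.024 F [-1.48 15.38  4.71]
[0.2, 0.5, -13.6] [-0.29, -0.01, 0.07]
[0.2, 0.6, -13.6] [-0.29, -0.01, 0.07]
```

Request:
{"method": "move_arm", "body": {
  "deltas": [
    {"dp":[0,0.5,-13],"rotation":[-0.3,0,0]},
    {"dp":[0,0.5,-10],"rotation":[0,0,0]},
    {"dp":[0,0,-5],"rotation":[0,0,0]},
    {"dp":[0,0,0],"rotation":[0,0,0]}
  ]
}}

```text
t: 3.68
eef_pos: [0.5463, -0.172, 0.0884]
ee_rot: [-1.558, -0.004, -0.097]
force: [1.1, -1.4, -3.0]
width: 0.0239
```

```bash
python3 plan.py 546.6 -174.6 87 -5.5 2; python3 - <<'E'
from h import *
f=arm.grab_frame('side');save(f,'side4')
c=cv2.resize(f['pixels'][180:310,240:380],None,fx=4,fy=4);cv2.imwrite('pics/side4c.png',c[:,:,::-1])
E
```

```text
t 3.68 at [ 546.3 -172.    88.4] yaw -5.54 w 0.0239 F [ 1.12 -1.4  -3.02]
[0.3, 0.7, -1.3] [-0.38, -0.02, 0.12]
[0.3, 0.7, -1.3] [-0.38, -0.02, 0.12]
```

View pics/side4c.png

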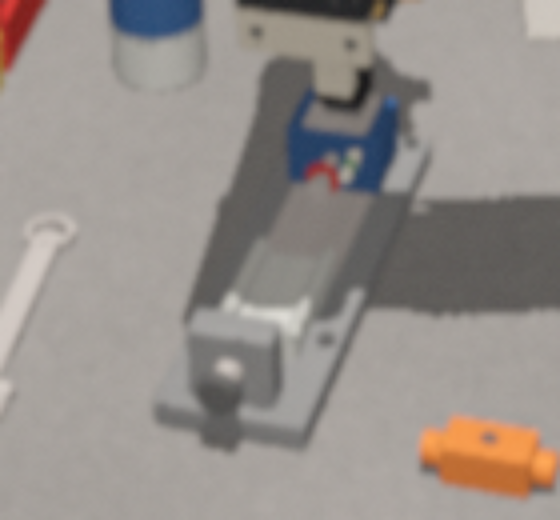

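The slide is drawn back (grip at about -111 mm, so origin about -107 mm). Next: release, lift and go to the valve.

Request:
{"method": "move_arm", "body": {
  "deltas": [
    {"dp":[0,0,0],"rotation":[0,0,0]},
    {"dp":[0,0,0],"rotation":[0,0,0]},
    {"dp":[0,0,0],"rotation":[0,0,0]},
    {"dp":[0,-20,0],"rotation":[-0.4,0,0]},
    {"dp":[0,-40,0],"rotation":[0,0,0]}
  ],
  "jaw": 0
}}

```text
t: 4.15
eef_pos: [0.5408, -0.1732, 0.1416]
ee_rot: [-1.566, 0.011, -0.098]
force: [0.3, 0.2, -0.3]
width: 0.0516
```

```bash
python3 plan.py 545 250 190 4.3 11
```

```text
t 4.15 at [ 540.8 -173.2  141.6] yaw -5.63 w 0.0516 F [ 0.33  0.16 -0.26]
[-3.4, -4.2, 38.3] [-0.03, -0.9, -0.05]
[-2.8, -4.2, 38.4] [-0.03, -0.9, -0.05]
[-2.2, -4.2, 38.4] [-0.03, -0.9, -0.05]
[-1.6, -4.3, 38.5] [-0.03, -0.9, -0.05]
[-1.0, -4.3, 38.5] [-0.03, -0.9, -0.05]
[-0.4, -4.3, 38.5] [-0.03, -0.9, -0.05]
[0.2, -4.3, 38.5] [-0.03, -0.9, -0.05]
[0.8, -4.3, 38.5] [-0.03, -0.9, -0.05]
[1.4, -4.4, 38.5] [-0.03, -0.9, -0.05]
[2.0, -4.4, 38.4] [-0.03, -0.9, -0.05]
[2.7, -4.4, 38.4] [-0.03, -0.9, -0.05]
```

Request:
{"method": "move_arm", "body": {
  "deltas": [
    {"dp":[-3,-20,25],"rotation":[0,-1,0]},
    {"dp":[-2,-12,38],"rotation":[0,-1,0]},
    {"dp":[-2,-7,40],"rotation":[0,-1,0]},
    {"dp":[-1,-2,40],"rotation":[0,-1,0]},
    {"dp":[-1,-2,40],"rotation":[0,-1,0]}
  ]
}}

```text
t: 4.57
eef_pos: [0.5462, 0.0083, 0.1952]
ee_rot: [-1.568, 0.0, -0.017]
force: [1.6, -0.4, -0.4]
width: 0.0844
```

Request:
{"method": "move_arm", "body": {
  "deltas": [
    {"dp":[0,0,40],"rotation":[0,-1,0]},
    {"dp":[0,0,40],"rotation":[0,-1,0]},
    {"dp":[1,0,40],"rotation":[0,-1,0]},
    {"dp":[1,0,40],"rotation":[0,-1,0]},
    {"dp":[2,0,40],"rotation":[0,-1,0]}
  ]
}}

```text
t: 4.98
eef_pos: [0.5453, 0.2167, 0.199]
ee_rot: [-1.568, -0.005, 0.075]
force: [0.9, -0.8, 0.5]
width: 0.0878
```

```bash
python3 plan.py 545 253 190 4.3 2
```

```text
t 4.98 at [545.3 216.7 199. ] yaw 4.27 w 0.0878 F [ 0.86 -0.83  0.53]
[1.2, 4.6, 18.1] [-0.09, -0.01, 0.14]
[1.2, 4.5, 18.1] [-0.09, -0.01, 0.14]
```

Request:
{"method": "move_arm", "body": {
  "deltas": [
    {"dp":[1,2,17],"rotation":[0,0,0]},
    {"dp":[1,2,15],"rotation":[0,0,0.2]},
    {"dp":[0,0,0],"rotation":[0,0,0]},
    {"dp":[0,0,0],"rotation":[0,0,0]}
  ]
}}

```text
t: 5.32
eef_pos: [0.5442, 0.258, 0.1943]
ee_rot: [-1.568, -0.002, 0.083]
force: [0.4, 0.3, -0.4]
width: 0.0878
```

```bash
python3 - <<'E'
from h import *
import pickle
s=arm.get_state();f=arm.grab_frame('wrist');save(f,'wrist5');pickle.dump((f,s),open('wrist5.pkl','wb'))
print(s['eef_pos'],s['ee_rot'],arm.get_state()['eef_pos'])
C=cloud(f,s);v=(f['z_map']>0)&(C[...,0]>.49)&(C[...,0]<.61)&(C[...,1]>.22)&(C[...,1]<.29)
for lo,hi in[(.028,.036),(.012,.045)]:
  q=C[v&(C[...,2]>lo)&(C[...,2]<hi)];print(len(q),np.median(q,0).round(4),cv2.minAreaRect((q[:,:2]*1000).astype(np.float32)))
E
```

```text
[0.54417851 0.25797977 0.19427754] [-1.56830263 -0.00166341  0.08344778] [0.54429106 0.25766276 0.19424601]
2191 [0.5425 0.2565 0.0318] ((544.1185913085938, 256.7625427246094), (70.34334564208984, 27.626785278320312), 4.088839054107666)
2895 [0.5406 0.2565 0.0315] ((543.95947265625, 256.7494201660156), (74.13263702392578, 27.996498107910156), 4.851325511932373)
```

View pics/wrist5.png

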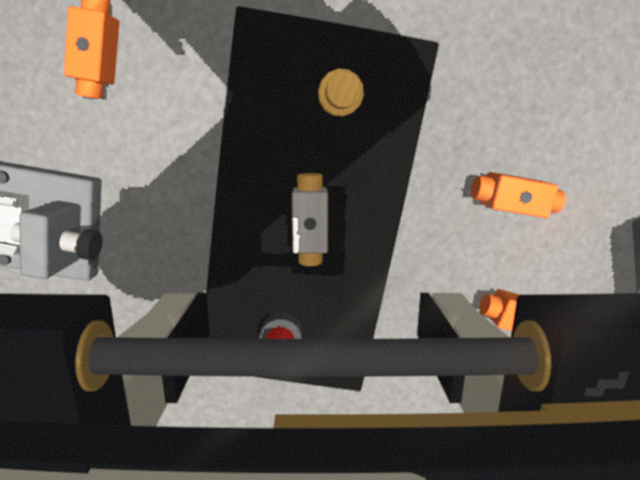

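The close view confirms it: steel block with brass ports at (310,220), coupling at (341,92), plug at (280,335), orange parts well off. The valve centre is (544, 256.7) mm at yaw about 4.5°. Next: descend.

```bash
python3 plan.py 544 256.7 40 4.5 5
```

```text
t 5.37 at [544.3 257.7 194.2] yaw 4.75 w 0.0874 F [0.42 1.2  0.03]
[-0.1, 30.8, -0.3] [-0.03, 0.05, 0.02]
[-0.1, 30.8, -0.3] [-0.03, 0.05, 0.02]
[-0.1, 30.8, -0.2] [-0.03, 0.05, 0.02]
[-0.1, 30.8, -0.2] [-0.03, 0.05, 0.02]
[-0.1, 30.8, -0.2] [-0.03, 0.05, 0.02]
```

Request:
{"method": "move_arm", "body": {
  "deltas": [
    {"dp":[0,31,0],"rotation":[-0.1,0.2,0]},
    {"dp":[0,31,0],"rotation":[0,0,0]},
    {"dp":[0,31,-0.5],"rotation":[0,0,0]},
    {"dp":[0,31,-0.5],"rotation":[0,0,0]},
    {"dp":[0,25,0],"rotation":[0,0,0]}
  ]
}}

```text
t: 5.78
eef_pos: [0.5512, 0.2545, 0.0493]
ee_rot: [-1.562, -0.016, 0.074]
force: [-0.6, 0.3, 0.4]
width: 0.0872
```

```bash
python3 plan.py 544 256.7 20 4.5 2
```

```text
t 5.78 at [551.2 254.5  49.3] yaw 4.24 w 0.0872 F [-0.58  0.28  0.43]
[-3.7, 14.6, 1.2] [-0.26, -0.13, 0.45]
[-3.6, 14.6, 1.3] [-0.26, -0.13, 0.45]
```

Request:
{"method": "move_arm", "body": {
  "deltas": [
    {"dp":[-4,10,1],"rotation":[-0.3,0,0.5]},
    {"dp":[-2,8,1],"rotation":[0,0,0.2]},
    {"dp":[0,5,0],"rotation":[0,0,0]},
    {"dp":[0,0,0],"rotation":[0,0,0]},
    {"dp":[0,0,0],"rotation":[0,0,0]}
  ]
}}

```text
t: 6.2
eef_pos: [0.5438, 0.2505, 0.022]
ee_rot: [-1.572, 0.003, 0.068]
force: [0.4, 0.4, -0.3]
width: 0.0878
```

```bash
python3 plan.py 544 256.7 20 4.5 1
```

```text
t 6.2 at [543.8 250.5  22. ] yaw 3.92 w 0.0878 F [ 0.41  0.39 -0.29]
[0.6, 2.0, 6.2] [0.08, -0.58, -0.2]
```

Request:
{"method": "move_arm", "body": {
  "deltas": [
    {"dp":[0.5,2,6],"rotation":[0,-0.6,-0.2]},
    {"dp":[0,0,0],"rotation":[0,0,0]},
    {"dp":[0,0,0],"rotation":[0,0,0]}
  ]
}}

```text
t: 6.45
eef_pos: [0.5459, 0.2586, 0.0234]
ee_rot: [-1.569, -0.005, 0.08]
force: [0.5, 0.1, 1.0]
width: 0.0875
```

```bash
python3 plan.py 544 256.7 20 4.5 1
```

```text
t 6.45 at [545.9 258.6  23.4] yaw 4.61 w 0.0875 F [0.54 0.07 1.04]
[-2.1, 3.4, -1.7] [-0.12, 0.11, 0.31]
```

Request:
{"method": "move_arm", "body": {
  "deltas": [
    {"dp":[-2,3.5,-1.5],"rotation":[-0.1,0.1,0.3]},
    {"dp":[0,0,0],"rotation":[0,0,0]},
    {"dp":[0,0,0],"rotation":[0,0,0]},
    {"dp":[0,0,0],"rotation":[0,0,0]}
  ],
  "jaw": 255,
  "squeeze": 35
}}

```text
t: 6.78
eef_pos: [0.5445, 0.2581, 0.0214]
ee_rot: [-1.569, -0.002, 0.08]
force: [-1.2, 0.2, -0.0]
width: 0.0666
```

Request:
{"method": "move_arm", "body": {
  "deltas": [
    {"dp":[0,0,0],"rotation":[0,0,0]},
    {"dp":[0,0,0],"rotation":[0,0,0]}
  ]
}}

```text
t: 6.95
eef_pos: [0.5445, 0.258, 0.0215]
ee_rot: [-1.569, -0.002, 0.08]
force: [-0.4, -0.1, -0.2]
width: 0.0531
```

```bash
python3 plan.py 544 256.7 20 4.5 1
```

```text
t 6.95 at [544.5 258.   21.5] yaw 4.56 w 0.0531 F [-0.44 -0.05 -0.22]
[-0.6, 1.5, -1.3] [-0.12, 0.06, 0.13]
```

Request:
{"method": "move_arm", "body": {
  "deltas": [
    {"dp":[0,1.5,-1],"rotation":[-0.1,0,0.1]},
    {"dp":[0,0,0],"rotation":[0,0,0]},
    {"dp":[0,0,0],"rotation":[0,0,0]},
    {"dp":[0,0,0],"rotation":[0,0,0]},
    {"dp":[0,0,0],"rotation":[0,0,0]}
  ]
}}

```text
t: 7.37
eef_pos: [0.5445, 0.2567, 0.0197]
ee_rot: [-1.571, 0.0, 0.079]
force: [-0.7, 1.1, 1.2]
width: 0.0277
```

Request:
{"method": "move_arm", "body": {
  "deltas": [
    {"dp":[0,0,0],"rotation":[0,0,0]},
    {"dp":[0,0,0],"rotation":[0,0,0]}
  ]
}}

```text
t: 7.53
eef_pos: [0.5445, 0.2567, 0.0197]
ee_rot: [-1.571, 0.0, 0.079]
force: [-0.5, -0.7, 1.1]
width: 0.0279
```

```bash
python3 plan.py 544 256.7 20 4.5 1
```

```text
t 7.53 at [544.5 256.7  19.7] yaw 4.55 w 0.0279 F [-0.47 -0.69  1.13]
[-0.5, -0.3, 0.1] [0.01, 0.05, -0.01]
```

Request:
{"method": "move_arm", "body": {
  "deltas": [
    {"dp":[0,-10,0],"rotation":[0,0,0]},
    {"dp":[0,-25,0],"rotation":[0,0,0]},
    {"dp":[0,-35,0],"rotation":[0,0,0]},
    {"dp":[0,-35,0],"rotation":[0,0,0]},
    {"dp":[0,-30,0],"rotation":[0,0,0]}
  ]
}}

```text
t: 7.95
eef_pos: [0.5395, 0.2527, 0.1523]
ee_rot: [-1.581, 0.016, 0.077]
force: [0.7, 0.6, -2.0]
width: 0.0276
```

```bash
python3 plan.py 560.7 -29.2 170 84.5 13
```

```text
t 7.95 at [539.5 252.7 152.3] yaw 4.44 w 0.0276 F [ 0.67  0.61 -2.03]
[-0.1, -1.1, -21.8] [-0.01, -6.16, -0.09]
[-2.4, -1.1, -21.6] [-0.01, -6.16, -0.09]
[-4.7, -1.1, -21.2] [-0.01, -6.16, -0.09]
[-7.0, -1.1, -20.6] [-0.01, -6.16, -0.09]
[-9.1, -1.1, -19.8] [-0.01, -6.16, -0.09]
[-11.2, -1.2, -18.7] [-0.01, -6.16, -0.09]
[-13.1, -1.2, -17.4] [-0.01, -6.16, -0.09]
[-14.9, -1.2, -15.8] [-0.01, -6.16, -0.09]
[-16.5, -1.2, -14.2] [-0.01, -6.16, -0.09]
[-17.9, -1.2, -12.3] [-0.01, -6.16, -0.09]
[-19.2, -1.3, -10.3] [-0.01, -6.16, -0.09]
[-20.2, -1.3, -8.2] [-0.01, -6.16, -0.09]
[-20.9, -1.3, -6.0] [-0.01, -6.16, -0.09]
```

Request:
{"method": "move_arm", "body": {
  "deltas": [
    {"dp":[0,-1,-20],"rotation":[0,-6.2,0]},
    {"dp":[-2.5,-1,-21.5],"rotation":[0,-6.2,0]},
    {"dp":[-4.5,-1,-21],"rotation":[0,-6.2,0]},
    {"dp":[-7,-1,-20.5],"rotation":[0,-6.2,0]},
    {"dp":[-9,-1,-20],"rotation":[0,-6.2,0]}
  ]
}}

```text
t: 8.37
eef_pos: [0.5519, 0.1491, 0.1715]
ee_rot: [-1.571, 0.001, 0.644]
force: [0.3, -1.0, -2.6]
width: 0.0275
```

Request:
{"method": "move_arm", "body": {
  "deltas": [
    {"dp":[-11,-1,-18.5],"rotation":[0,-6.2,0]},
    {"dp":[-13,-1,-17.5],"rotation":[0,-6.2,0]},
    {"dp":[-15,-1,-16],"rotation":[0,-6.2,0]},
    {"dp":[-16.5,-1,-14],"rotation":[0,-6.2,0]},
    {"dp":[-18,-1,-12],"rotation":[0,-6.2,0]}
  ]
}}

```text
t: 8.78
eef_pos: [0.5629, 0.0356, 0.1805]
ee_rot: [-1.571, -0.0, 1.214]
force: [0.5, 0.1, -1.5]
width: 0.0275
```

```bash
python3 plan.py 560.7 -29.2 160 84.5 4
```

```text
t 8.78 at [562.9  35.6 180.5] yaw 69.54 w 0.0275 F [ 0.51  0.07 -1.52]
[-15.4, 5.1, -5.2] [0.0, -3.74, 0.0]
[-15.7, 5.1, -4.1] [0.0, -3.74, 0.0]
[-15.9, 5.1, -3.1] [0.0, -3.74, 0.0]
[-16.1, 5.1, -2.1] [0.0, -3.74, 0.0]
```

Request:
{"method": "move_arm", "body": {
  "deltas": [
    {"dp":[-15.5,5,-5],"rotation":[0,-4,0]},
    {"dp":[-16,5,-4],"rotation":[0,-4,0]},
    {"dp":[-15,5,-3],"rotation":[0,-4,0]},
    {"dp":[-10,3,-2],"rotation":[0,-1,0]},
    {"dp":[0,0,0],"rotation":[0,0,0]}
  ]
}}

```text
t: 9.2
eef_pos: [0.5605, -0.0294, 0.1653]
ee_rot: [-1.572, -0.001, 1.456]
force: [0.4, 0.3, -2.2]
width: 0.0276
```

Request:
{"method": "move_arm", "body": {
  "deltas": [
    {"dp":[0,0,0],"rotation":[0,0,0]},
    {"dp":[0,0,0],"rotation":[0,0,0]}
  ]
}}

```text
t: 9.37
eef_pos: [0.56, -0.0299, 0.1661]
ee_rot: [-1.572, -0.001, 1.454]
force: [0.5, -0.1, -1.6]
width: 0.0278
```

```bash
python3 - <<'E'
from h import *
import pickle
s=arm.get_state();f=arm.grab_frame('wrist');save(f,'wrist6');pickle.dump((f,s),open('wrist6.pkl','wb'))
print(s['eef_pos'],s['ee_rot'],arm.get_state()['eef_pos'])
C=cloud(f,s);v=(f['z_map']>0)&(C[...,0]>.45)&(C[...,0]<.67)&(C[...,1]>-.27)&(C[...,1]<.12)
for n,lo,hi in[('base',.015,.025),('abase',.010,.15)]:
  q=C[v&(C[...,2]>lo)&(C[...,2]<hi)];print(n,len(q),np.median(q,0).round(4),cv2.minAreaRect((q[:,:2]*1000).astype(np.float32)))
E
python3 plan.py 560.7 -29.2 160 84.5 1
```

```text
[ 0.56002879 -0.02990977  0.16606738] [-1.57199947e+00 -1.06896065e-03  1.45351700e+00] [ 0.5602007  -0.02965013  0.16619877]
base 20778 [ 0.5561 -0.0913  0.0204] ((555.911376953125, -79.99432373046875), (212.65821838378906, 90.34414672851562), 84.380126953125)
abase 31878 [ 0.5525 -0.1058  0.0213] ((555.911376953125, -79.99432373046875), (212.65821838378906, 90.34414672851562), 84.380126953125)
t 9.42 at [560.2 -29.7 166.2] yaw 83.3 w 0.028 F [-0.46  0.23 -1.49]
[0.5, 6.2, -0.4] [0.09, -1.2, 0.07]
```

View pics/wrist6.png

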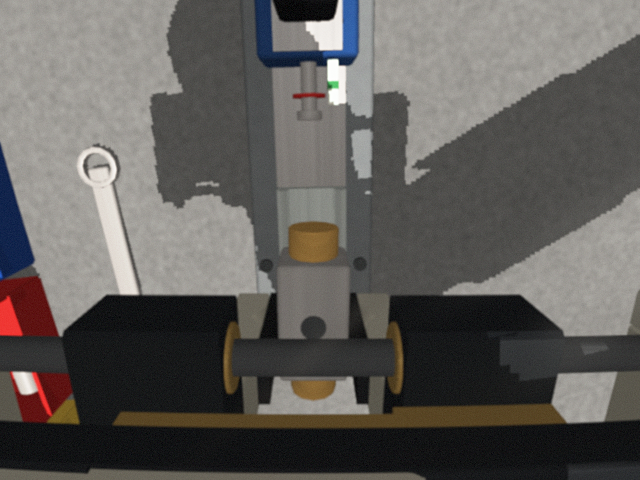

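Request:
{"method": "move_arm", "body": {
  "deltas": [
    {"dp":[0,20,0],"rotation":[0,-1,0]},
    {"dp":[0,30,-0.5],"rotation":[0,0,0]},
    {"dp":[0,30,0],"rotation":[0,0,0]},
    {"dp":[0,15,0],"rotation":[0,0,0]},
    {"dp":[0,0,0],"rotation":[0,0,0]}
  ]
}}

```text
t: 9.83
eef_pos: [0.5647, -0.0254, 0.0727]
ee_rot: [-1.582, -0.004, 1.474]
force: [-0.0, 0.0, -1.4]
width: 0.0274
```

Request:
{"method": "move_arm", "body": {
  "deltas": [
    {"dp":[0,0,0],"rotation":[0,0,0]},
    {"dp":[0,0,0],"rotation":[0,0,0]}
  ]
}}

```text
t: 10.0
eef_pos: [0.5648, -0.0244, 0.0732]
ee_rot: [-1.581, -0.004, 1.475]
force: [-0.2, -0.1, -1.1]
width: 0.0273
```

```bash
python3 plan.py 560.8 -29.2 60 84.4 1
```

```text
t 10.0 at [564.8 -24.4  73.2] yaw 84.51 w 0.0273 F [-0.16 -0.11 -1.11]
[-5.2, 13.1, 3.7] [0.57, 0.11, 0.2]
```

Request:
{"method": "move_arm", "body": {
  "deltas": [
    {"dp":[-5,8,3.5],"rotation":[0.6,0,0.2]},
    {"dp":[0,0,0],"rotation":[0,0,0]},
    {"dp":[0,0,0],"rotation":[0,0,0]}
  ]
}}

```text
t: 10.25
eef_pos: [0.5629, -0.0283, 0.0679]
ee_rot: [-1.575, -0.001, 1.476]
force: [0.2, 0.1, -1.4]
width: 0.0274
```

```bash
python3 plan.py 560.8 -29.2 60 84.4 1
```

```text
t 10.25 at [562.9 -28.3  67.9] yaw 84.59 w 0.0274 F [ 0.24  0.1  -1.4 ]
[-1.1, 7.9, 2.1] [0.22, 0.18, 0.07]
```

Request:
{"method": "move_arm", "body": {
  "deltas": [
    {"dp":[-1,5,2.5],"rotation":[0.2,0.2,0]},
    {"dp":[0,2,0],"rotation":[0,0,0]},
    {"dp":[0,0,0],"rotation":[0,0,0]}
  ]
}}

```text
t: 10.5
eef_pos: [0.561, -0.0291, 0.0619]
ee_rot: [-1.574, -0.002, 1.472]
force: [0.0, -0.6, -1.5]
width: 0.0278
```

```bash
python3 plan.py 560.8 -29.2 50 84.4 1;  python3 - <<'E'
from h import *
f=arm.grab_frame('wrist');save(f,'wrist7')
f=arm.grab_frame('side');cv2.imwrite('pics/side7c.png',cv2.resize(f['pixels'][200:310,260:370],None,fx=5,fy=5)[:,:,::-1])
E
```

```text
t 10.5 at [561.  -29.1  61.9] yaw 84.34 w 0.0278 F [ 0.01 -0.64 -1.52]
[-0.1, 11.9, 0.3] [0.16, -0.06, 0.14]
```

View pics/wrist7.png

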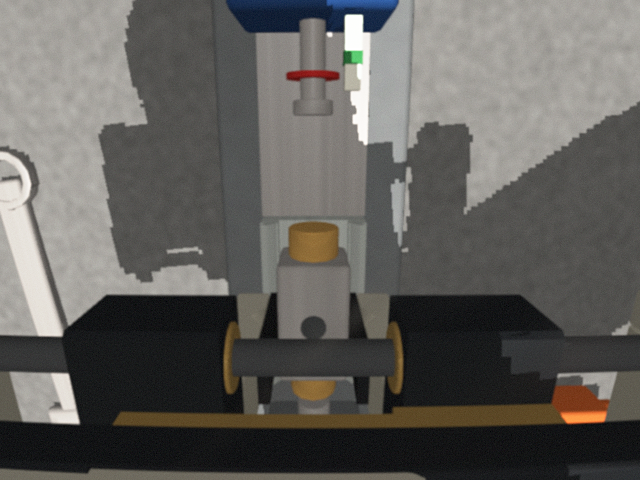

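View pics/side7c.png

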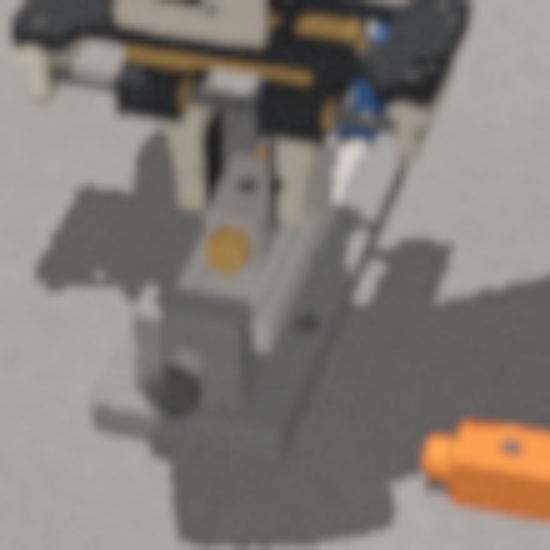

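The valve is centred over the nest: valve axis and pin are at column 313, and the cheeks run 261–366. Lower it now.

Request:
{"method": "move_arm", "body": {
  "deltas": [
    {"dp":[0,6,0],"rotation":[0.1,0,0.1]},
    {"dp":[0,5,0],"rotation":[0,0,0]},
    {"dp":[0,3,0],"rotation":[0,0,0]},
    {"dp":[0,0,0],"rotation":[0,0,0]}
  ]
}}

```text
t: 10.93
eef_pos: [0.5613, -0.0291, 0.0468]
ee_rot: [-1.572, -0.001, 1.472]
force: [0.2, 0.6, -0.8]
width: 0.0274
```

```bash
python3 plan.py 560.8 -29.2 47 84.4 1
```

```text
t 10.93 at [561.3 -29.1  46.8] yaw 84.34 w 0.0274 F [ 0.17  0.62 -0.82]
[-0.2, -0.2, 0.5] [0.08, -0.06, 0.03]
```

Request:
{"method": "move_arm", "body": {
  "deltas": [
    {"dp":[0,1,0],"rotation":[0,0,0]},
    {"dp":[0,0,0],"rotation":[0,0,0]}
  ]
}}

```text
t: 11.1
eef_pos: [0.5616, -0.029, 0.047]
ee_rot: [-1.572, 0.0, 1.473]
force: [0.2, -0.3, -2.2]
width: 0.0275
```

```bash
python3 plan.py 560.8 -29.2 47 84.4 1
```

```text
t 11.1 at [561.6 -29.   47. ] yaw 84.4 w 0.0275 F [ 0.21 -0.26 -2.15]
[-0.3, -0.0, 0.7] [0.08, 0.0, -0.0]
```

Request:
{"method": "move_arm", "body": {
  "deltas": [
    {"dp":[0,2.5,0.5],"rotation":[0,0,0]},
    {"dp":[0,2,0],"rotation":[0,0,0]}
  ]
}}

```text
t: 11.27
eef_pos: [0.5618, -0.029, 0.0466]
ee_rot: [-1.574, 0.001, 1.475]
force: [-11.3, 3.2, 24.2]
width: 0.0274
```

```bash
python3 plan.py 560.8 -29.2 47 84.4 1
```

```text
t 11.27 at [561.8 -29.   46.6] yaw 84.52 w 0.0274 F [-11.27   3.18  24.18]
[-0.3, -0.4, 1.0] [0.18, 0.12, -0.05]
```

Request:
{"method": "move_arm", "body": {
  "deltas": [
    {"dp":[0,-0.5,1],"rotation":[0,0,0]},
    {"dp":[0,0,0],"rotation":[0,0,0]}
  ]
}}

```text
t: 11.43
eef_pos: [0.5612, -0.0287, 0.0483]
ee_rot: [-1.576, 0.001, 1.476]
force: [-0.2, 0.2, -2.9]
width: 0.028
```

```bash
python3 plan.py 560.8 -29.2 47 84.4 1
```

```text
t 11.43 at [561.2 -28.7  48.3] yaw 84.55 w 0.028 F [-0.19  0.24 -2.94]
[-0.6, 1.3, 0.3] [0.27, 0.15, -0.03]
```

Request:
{"method": "move_arm", "body": {
  "deltas": [
    {"dp":[0,1.5,0.4],"rotation":[0.25,0,0]},
    {"dp":[0,0.5,0],"rotation":[0,0,0]}
  ]
}}

```text
t: 11.6
eef_pos: [0.561, -0.0285, 0.0466]
ee_rot: [-1.571, 0.0, 1.476]
force: [-4.7, 0.2, 9.7]
width: 0.0279
```

```bash
python3 plan.py 560.8 -29.2 47 84.4 1
```

```text
t 11.6 at [561.  -28.5  46.6] yaw 84.57 w 0.0279 F [-4.69  0.22  9.69]
[-0.7, -0.4, 0.1] [0.03, 0.17, -0.02]
```

Seated on the floor (contact 10 N at z = 46.6). Open the jaws.

Request:
{"method": "move_arm", "body": {
  "deltas": [
    {"dp":[0,-0.3,0],"rotation":[0,0,0]},
    {"dp":[0,0,0],"rotation":[0,0,0]},
    {"dp":[0,0,0],"rotation":[0,0,0]},
    {"dp":[0,0,0],"rotation":[0,0,0]}
  ],
  "jaw": 0
}}

```text
t: 11.93
eef_pos: [0.5615, -0.0286, 0.0462]
ee_rot: [-1.571, 0.001, 1.476]
force: [-0.3, -0.8, -0.5]
width: 0.0486
```

```bash
python3 plan.py 560.8 -29.2 47 84.4 1;  python3 - <<'E'
from h import *
f=arm.grab_frame('wrist');save(f,'wrist8')
E
```

```text
t 11.93 at [561.5 -28.6  46.2] yaw 84.57 w 0.0486 F [-0.33 -0.83 -0.54]
[-0.7, -0.8, 0.6] [0.02, 0.17, -0.03]
```

View pics/wrist8.png

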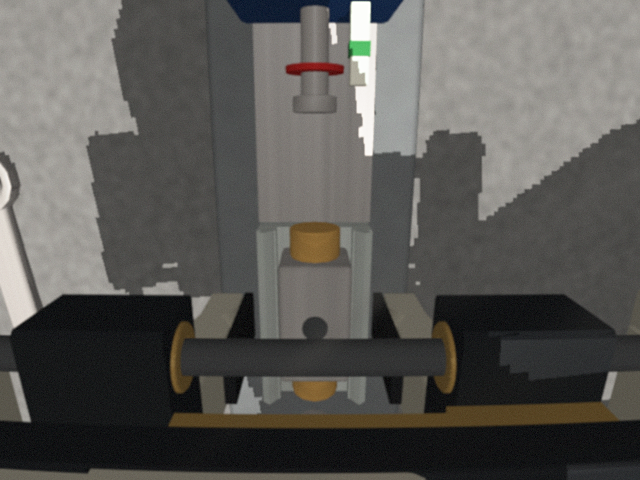

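Valve lies in the nest: port top at (315,240), block central between the cheeks (265–362), and the fingers are clear of it. Lift.

Request:
{"method": "move_arm", "body": {
  "deltas": [
    {"dp":[0,0,0],"rotation":[0,0,0]},
    {"dp":[0,-15,0],"rotation":[0,0,0]},
    {"dp":[0,-30,0],"rotation":[0,0,0]},
    {"dp":[0,-40,0],"rotation":[0,0,0]},
    {"dp":[0,-40,0],"rotation":[0,0,0]}
  ]
}}

```text
t: 12.4
eef_pos: [0.5554, -0.0298, 0.1647]
ee_rot: [-1.551, 0.006, 1.474]
force: [1.7, 0.2, 0.1]
width: 0.0849
```

```bash
python3 - <<'E'
from h import *
import pickle
f,s=pickle.load(open('wrist3.pkl','rb'))
O=np.array([.5566,-.0711])+.010*np.array([.0963,.9953]);ax=np.array([.0963,.9953])
def g(p,z):
    w=onplane(f,p,z,s)[:,:2]-O;return (w@ax*1000).round(1),(w@[-ax[1],ax[0]]*1000).round(1)
k=lambda a:(np.array(a)+.5)/2-.5+[160,145]
for n,p,z in[('anvil face top',[(613,125),(613,143)],.050),('pin tip',[(433,144)],.048),('collar',[(393,145)],.050),('greenmark',[(381,110)],.045),('carr front',[(342,150)],.064),('carr back',[(212,150)],.064),('grip',[(250,200),(318,200)],.11),('block',[(688,95),(739,95)],.07),('nest ends',[(386,130),(596,85)],.04)]: print(n,g(k(p),z))
C=cloud(f,s);v=f['z_map']>0
gx=((C[...,:2]-O)@ax)*1000;gy=((C[...,:2]-O)@[-ax[1],ax[0]])*1000
q=v&(abs(gy)<5)&(C[...,2]>.046)&(C[...,2]<.058)&(gx>60)&(gx<110);print(np.percentile(gx[q],[0,1,5,50,95]),q.sum())
q=v&(abs(gy)<28)&(C[...,2]>.061)&(C[...,2]<.067)&(gx<0);print('carr',np.percentile(gx[q],[0,1,50,99,100]))
q=v&(abs(gy)<28)&(C[...,2]>.109)&(gx<0);print('grip',np.percentile(gx[q],[0,1,50,99,100]))
q=v&(abs(gy)<20)&(C[...,2]>.067)&(C[...,2]<.073)&(gx>60);print('block',np.percentile(gx[q],[0,1,50,99,100]))
q=v&(abs(gy)<9)&(C[...,2]>.047)&(C[...,2]<.055)&(gx>-20)&(gx<50);print('pin',np.percentile(gx[q],[0,1,50,99,100]))
E
python3 plan.py 560 -100 200 -5.5 14
```

```text
anvil face top (array([87.1, 87.8]), array([8.3, 1.2]))
pin tip (array([17.4]), array([0.5]))
collar (array([1.6]), array([0.6]))
greenmark (array([-2.9]), array([13.5]))
carr front (array([-18.9]), array([1.8]))
carr back (array([-67.]), array([2.1]))
grip (array([-50.3, -28.6]), array([-4.2, -4.3]))
block (array([106.3, 125.4]), array([23.1, 23.2]))
nest ends (array([-0.3, 82.6]), array([ 4.6, 22.5]))
[ 87.47790344  87.70788061  88.03441113  97.39003371 106.49031113] 372
carr [-68.38074411 -67.89964217 -46.53051121 -18.69964813 -18.46157856]
grip [-9.91739775e+01 -9.46024449e+01 -5.14928756e+01 -1.10825605e+00
 -2.12421924e-03]
block [105.52248211 106.27829627 116.02760752 127.21832944 127.99384861]
pin [-17.2663586  -17.15813109   0.90855329  16.44018412  16.71356487]
t 12.4 at [555.4 -29.8 164.7] yaw 84.46 w 0.0849 F [1.73 0.19 0.06]
[-5.0, -2.5, -0.8] [-0.04, 6.43, -0.08]
[-4.9, -2.5, -1.3] [-0.04, 6.43, -0.08]
[-4.7, -2.5, -1.9] [-0.04, 6.43, -0.08]
[-4.4, -2.5, -2.4] [-0.04, 6.43, -0.08]
[-4.1, -2.5, -2.9] [-0.04, 6.43, -0.08]
[-3.8, -2.5, -3.3] [-0.04, 6.43, -0.08]
[-3.4, -2.5, -3.7] [-0.04, 6.43, -0.08]
[-2.9, -2.5, -4.1] [-0.04, 6.43, -0.08]
[-2.5, -2.5, -4.4] [-0.04, 6.43, -0.08]
[-2.0, -2.5, -4.6] [-0.04, 6.43, -0.08]
[-1.4, -2.5, -4.8] [-0.04, 6.43, -0.08]
[-0.9, -2.5, -4.9] [-0.04, 6.43, -0.08]
[-0.3, -2.5, -5.0] [-0.04, 6.43, -0.08]
[0.2, -2.5, -5.0] [-0.04, 6.43, -0.08]
```

Anvil face measured at about 87.5 mm in the gauge. So the pin meets resistance at slide origin about -46.5, the target is about -41, and the limit is -37.7. I'll push from behind with shut fingers at yaw -5.5, where the wrist camera sees the collar and mark.

Request:
{"method": "move_arm", "body": {
  "deltas": [
    {"dp":[-5,-2.5,-1],"rotation":[0,6.5,0]},
    {"dp":[-5,-2.5,-1],"rotation":[0,6.5,0]},
    {"dp":[-5,-2.5,-2],"rotation":[0,6.5,0]},
    {"dp":[-4.5,-2.5,-2.5],"rotation":[0,6.5,0]},
    {"dp":[-4,-2.5,-3],"rotation":[0,6.5,0]}
  ]
}}

```text
t: 12.82
eef_pos: [0.5624, -0.0549, 0.1894]
ee_rot: [-1.57, 0.003, 0.889]
force: [-0.0, 0.4, -0.2]
width: 0.0874
```

Request:
{"method": "move_arm", "body": {
  "deltas": [
    {"dp":[-4,-2.5,-3.5],"rotation":[0,6.5,0]},
    {"dp":[-3.5,-2.5,-4],"rotation":[0,6.5,0]},
    {"dp":[-3,-2.5,-4],"rotation":[0,6.5,0]},
    {"dp":[-2.5,-2.5,-4.5],"rotation":[0,6.5,0]},
    {"dp":[-2,-2.5,-4.5],"rotation":[0,6.5,0]}
  ]
}}

```text
t: 13.23
eef_pos: [0.5627, -0.0819, 0.2025]
ee_rot: [-1.572, 0.002, 0.292]
force: [-0.1, 0.0, 0.5]
width: 0.0877
```

```bash
python3 plan.py 560 -100 200 -5.5 4
```

```text
t 13.23 at [562.7 -81.9 202.5] yaw 16.75 w 0.0877 F [-0.1   0.01  0.45]
[-1.9, 0.6, -4.1] [0.02, 5.56, -0.03]
[-1.5, 0.6, -4.3] [0.02, 5.56, -0.03]
[-1.1, 0.6, -4.4] [0.02, 5.56, -0.03]
[-0.7, 0.6, -4.5] [0.02, 5.56, -0.03]
```

Request:
{"method": "move_arm", "body": {
  "deltas": [
    {"dp":[-2,0,-4],"rotation":[0,6,0]},
    {"dp":[-1.5,0,-4.5],"rotation":[0,6,0]},
    {"dp":[-1,0,-4.5],"rotation":[0,6,0]},
    {"dp":[0,0,-4],"rotation":[0,3,0]},
    {"dp":[0,0,0],"rotation":[0,0,0]}
  ],
  "jaw": 255
}}

```text
t: 13.65
eef_pos: [0.5602, -0.1012, 0.2027]
ee_rot: [-1.572, 0.001, -0.101]
force: [-0.0, -0.1, 0.5]
width: 0.0598
```

Request:
{"method": "move_arm", "body": {
  "deltas": [
    {"dp":[0,0,0],"rotation":[0,0,0]},
    {"dp":[0,0,0],"rotation":[0,0,0]}
  ]
}}

```text
t: 13.82
eef_pos: [0.5601, -0.1013, 0.2025]
ee_rot: [-1.572, 0.002, -0.098]
force: [-0.4, 0.2, 0.5]
width: 0.0467
```

```bash
cat > look.py <<'E'
import sys,pickle
from h import *
n=sys.argv[1]
s=arm.get_state();f=arm.grab_frame('wrist');save(f,n);pickle.dump((f,s),open(n+'.pkl','wb'))
s2=arm.get_state();print('moved',(s2['eef_pos']-s['eef_pos'])*1000)
C=cloud(f,s);v=(f['z_map']>0)&(C[...,0]>.45)&(C[...,0]<.67)&(C[...,1]>-.27)&(C[...,1]<.12)
q=C[v&(C[...,2]>.016)&(C[...,2]<.024)];r=cv2.minAreaRect((q[:,:2]*1000).astype(np.float32));print('base',r)
yaw=np.radians(r[2]);ax=np.array([np.cos(yaw),np.sin(yaw)]);lt=np.array([-ax[1],ax[0]])
O=np.array(r[0])/1000+.010*ax
if len(sys.argv)>2: O=np.array([.5576,-.0611]);yaw=np.radians(84.45);ax=np.array([np.cos(yaw),np.sin(yaw)]);lt=np.array([-ax[1],ax[0]])
gx=((C[...,:2]-O)@ax)*1000;gy=((C[...,:2]-O)@lt)*1000;z=C[...,2]*1000
def rng(nm,m):
    m=m&(f['z_map']>0)
    if m.sum()>20: print(nm,m.sum(),'x',np.percentile(gx[m],[1,50,99]).round(1),'y',np.percentile(gy[m],[1,50,99]).round(1),'z',np.percentile(z[m],50).round(1))
rng('carr',(abs(gy)<32)&(z>61)&(z<67)&(gx<0)&(gx>-150))
rng('grip',(abs(gy)<20)&(z>109)&(z<118)&(gx<10))
rng('valve block',(abs(gy)<20)&(z>56)&(z<63)&(gx>0)&(gx<80))
rng('ports',(abs(gy)<8)&(z>50)&(z<57)&(gx>-10)&(gx<72))
rng('anvil',(abs(gy)<5)&(z>48)&(z<56)&(gx>76)&(gx<104))
im=f['pixels'].astype(int)
red=(im[...,0]>90)&(im[...,0]>2*im[...,1])&(im[...,0]>2*im[...,2])&(abs(gy)<25)&(gx>-80)&(gx<60)&(z<70)
grn=(im[...,1]>60)&(im[...,1]>1.6*im[...,0])&(im[...,1]>1.4*im[...,2])&(abs(gy)<25)&(gx>-80)&(gx<60)&(z<70)
rng('red',red);rng('green',grn)
E
python3 look.py wrist9
```

```text
moved [-0.0340357   0.10558671 -0.03272724]
base ((518.7333984375, -67.05552673339844), (290.1926574707031, 165.62982177734375), 84.46265411376953)
carr 1861 x [-130.4 -102.2  -82. ] y [-31.4 -17.7  -8.5] z 64.3
green 36 x [-68.6 -67.1 -65.5] y [-24.4 -21.4 -19.7] z 55.9
```

View pics/wrist9.png

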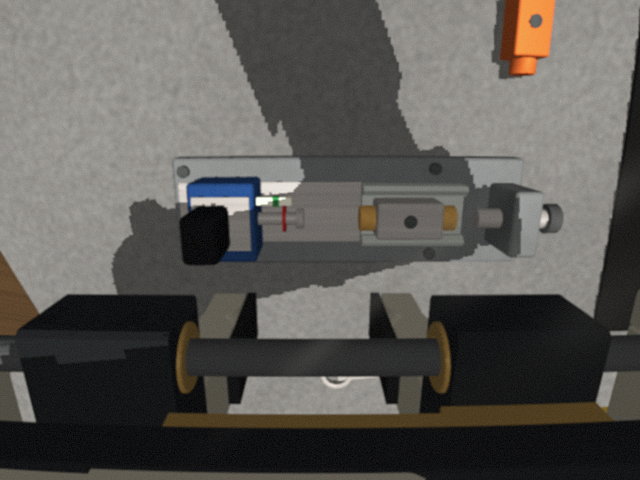

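The valve sits flat in the nest (block 378–442, row 217), the slide is back (225,217) and the anvil rod face is at (477,217). I'll tidy the region mask and re-measure.

```bash
sed -i 's/(C\[...,0\]>.45)&(C\[...,0\]<.67)&(C\[...,1\]>-.27)/(C[...,0]>.49)\&(C[...,0]<.63)\&(C[...,1]>-.24)/' look.py; python3 look.py wrist10
python3 plan.py 542.5 -217.4 200 -5.5 5
```

```text
moved [0.07375115 0.04075059 0.03497522]
base ((555.9214477539062, -71.13468933105469), (289.5942077636719, 89.94462585449219), 84.33370971679688)
carr 3123 x [-129.5  -95.5  -81.5] y [-29.7  12.6  28.7] z 64.4
grip 1856 x [-121.1 -108.8  -97.8] y [-15.5   0.5  14.8] z 113.4
valve block 2451 x [ 9.  33.3 58. ] y [-14.2   0.1  13.5] z 58.8
ports 634 x [-3.2  8.2 70.1] y [-7.9  0.7  7.7] z 53.8
anvil 289 x [ 88.1  95.3 103.8] y [-4.7  0.5  4.9] z 52.1
red 68 x [-61.8 -60.5 -60. ] y [-9.2  0.7  8.8] z 53.6
green 48 x [-68.3 -66.6 -65. ] y [11.2 14.8 17.7] z 55.7
t 13.92 at [ 560.1 -101.1  202.5] yaw -5.62 w 0.0386 F [ 0.6  -0.9  -0.01]
[-1.2, 0.5, -23.5] [0.02, -0.02, -0.02]
[-1.2, 0.5, -23.5] [0.02, -0.02, -0.02]
[-1.3, 0.5, -23.5] [0.02, -0.02, -0.02]
[-1.3, 0.5, -23.5] [0.02, -0.02, -0.02]
[-1.3, 0.5, -23.5] [0.02, -0.02, -0.02]
```

Request:
{"method": "move_arm", "body": {
  "deltas": [
    {"dp":[-1,0,-24],"rotation":[0,0,0]},
    {"dp":[-1,0,-24],"rotation":[0,0,0]},
    {"dp":[-1,0,-24],"rotation":[0,0,0]},
    {"dp":[-1,0,-24],"rotation":[0,0,0]},
    {"dp":[-1,0,-18],"rotation":[0,0,0]}
  ]
}}

```text
t: 14.33
eef_pos: [0.5454, -0.2135, 0.2029]
ee_rot: [-1.572, 0.001, -0.084]
force: [0.1, -0.5, -0.3]
width: 0.0054
```

Request:
{"method": "move_arm", "body": {
  "deltas": [
    {"dp":[0,20,0],"rotation":[0,0,0]},
    {"dp":[0,25,0],"rotation":[0,0,0]},
    {"dp":[0,25,0],"rotation":[0,0,0]},
    {"dp":[0,15,0],"rotation":[0,0,0]},
    {"dp":[0,0,0],"rotation":[0,0,0]}
  ]
}}

```text
t: 14.75
eef_pos: [0.5464, -0.2178, 0.117]
ee_rot: [-1.573, -0.005, -0.083]
force: [-0.7, -0.3, 0.3]
width: 0.0004
```

```bash
python3 plan.py 542.2 -216.4 88 -5.6 1
```

```text
t 14.75 at [ 546.4 -217.8  117. ] yaw -4.73 w 0.0004 F [-0.71 -0.33  0.34]
[-4.5, 28.9, 1.1] [0.11, 0.87, 0.28]
```

Request:
{"method": "move_arm", "body": {
  "deltas": [
    {"dp":[-4,10,1],"rotation":[0,0.9,0.3]},
    {"dp":[0,10,0],"rotation":[0,0,0]},
    {"dp":[0,7,0],"rotation":[0,0,0]},
    {"dp":[0,0,0],"rotation":[0,0,0]},
    {"dp":[0,0,0],"rotation":[0,0,0]}
  ]
}}

```text
t: 15.17
eef_pos: [0.5436, -0.2159, 0.0894]
ee_rot: [-1.573, -0.001, -0.097]
force: [0.4, 0.9, 0.5]
width: 0.0
```

```bash
python3 plan.py 542.2 -216.4 88 -5.6 1; python3 look.py wrist11 1
```

```text
t 15.17 at [ 543.6 -215.9   89.4] yaw -5.54 w 0.0 F [0.36 0.89 0.46]
[-1.4, 1.4, -0.6] [0.14, 0.06, 0.05]
moved [-0.05423425  0.00652696  0.03829659]
base ((552.1914672851562, -114.69009399414062), (201.0640869140625, 89.62626647949219), 84.41827392578125)
carr 5307 x [-130.9 -108.8  -82.5] y [-2.4 18.6 29.4] z 64.4
grip 301 x [-160.4 -153.9 -148.4] y [ 5.   8.5 10.7] z 112.0
valve block 350 x [ 7.7  9.2 11.5] y [-13.1  -1.1  12.6] z 57.9
ports 906 x [-4.   2.7  9.7] y [-7.7  1.1  7.9] z 53.8
red 191 x [-62.7 -61.8 -60.1] y [-9.1  1.8  8.7] z 53.7
green 126 x [-69.1 -67.  -64.8] y [11.6 15.6 18.4] z 56.0
```

View pics/wrist11.png

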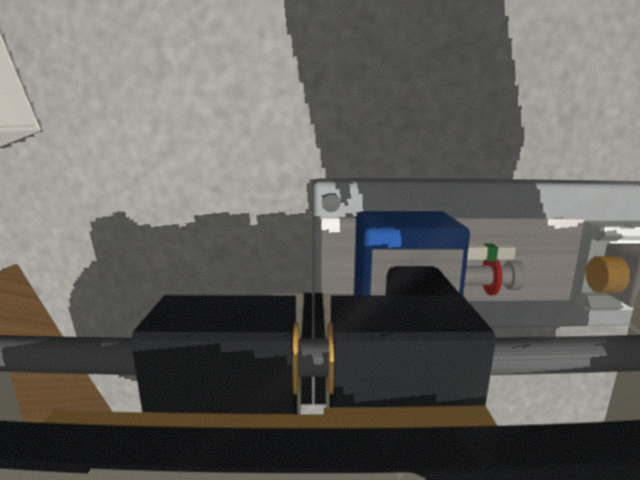

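Request:
{"method": "move_arm", "body": {
  "deltas": [
    {"dp":[-1,1,5],"rotation":[0,0,0]},
    {"dp":[0,0,6],"rotation":[0,0,0]},
    {"dp":[0,0,6],"rotation":[0,0,0]},
    {"dp":[0,0,6],"rotation":[0,0,0]}
  ]
}}

```text
t: 15.55
eef_pos: [0.5457, -0.1922, 0.0901]
ee_rot: [-1.574, -0.004, -0.098]
force: [-0.6, -8.4, -2.7]
width: 0.0002
```

```bash
python3 plan.py 544 -194 88 -5.6 1; python3 look.py wrist12 1
```

```text
t 15.55 at [ 545.7 -192.2   90.1] yaw -5.6 w 0.0002 F [-0.63 -8.44 -2.67]
[-1.6, 2.1, -2.0] [0.17, 0.0, 0.2]
moved [-0.01322095  0.30024558  0.08097428]
base ((553.2798461914062, -103.17206573486328), (225.43370056152344, 89.89173126220703), 84.46076965332031)
carr 5476 x [-131.  -112.3  -82.1] y [-10.8  18.3  29.5] z 64.4
grip 347 x [-136.6 -130.1 -102.5] y [ 5.1  8.7 15.8] z 111.4
valve block 2586 x [ 8.3 20.4 34.6] y [-12.9   0.8  13.8] z 58.9
ports 904 x [-4.   2.8  9.6] y [-7.8  1.1  7.8] z 53.8
red 197 x [-62.8 -61.7 -60.1] y [-8.5  2.2  9. ] z 53.9
green 120 x [-68.9 -66.9 -64.9] y [11.8 15.4 18.4] z 55.9
```

Play is taken up. Slide forward, staying well short of closing.

Request:
{"method": "move_arm", "body": {
  "deltas": [
    {"dp":[-0.5,0.5,6],"rotation":[0,0,0]},
    {"dp":[0,0,6],"rotation":[0,0,0]},
    {"dp":[0,0,6],"rotation":[0,0,0]},
    {"dp":[0,0,6],"rotation":[0,0,0]},
    {"dp":[0,0,6],"rotation":[0,0,0]}
  ]
}}

```text
t: 16.02
eef_pos: [0.5479, -0.1684, 0.0905]
ee_rot: [-1.586, -0.003, -0.095]
force: [1.5, -14.3, -3.8]
width: 0.0003
```

```bash
python3 plan.py 547 -165 88 -5.6 1; python3 look.py wrist13 1
```

```text
t 16.02 at [ 547.9 -168.4   90.5] yaw -5.44 w 0.0003 F [  1.47 -14.28  -3.8 ]
[-1.2, 2.4, 3.4] [0.88, 0.15, 0.18]
moved [ 0.07411053  0.72974901 -0.02353646]
base ((554.5775756835938, -91.86249542236328), (247.45997619628906, 90.42134094238281), 84.31039428710938)
carr 5420 x [-107.   -88.   -58.2] y [-2.2 18.4 29.5] z 64.4
grip 373 x [-112.5 -105.9 -100.5] y [ 5.   8.8 10.8] z 111.3
valve block 4906 x [ 8.5 31.3 56.4] y [-13.1   1.1  13.9] z 58.9
ports 893 x [-3.7  2.9  9.7] y [-7.8  1.2  7.8] z 53.8
red 202 x [-38.9 -37.8 -36.2] y [-7.7  2.3  9.2] z 53.9
green 124 x [-44.9 -43.  -41.1] y [11.5 15.5 18.4] z 55.7
```

Request:
{"method": "move_arm", "body": {
  "deltas": [
    {"dp":[-0.5,0.5,6],"rotation":[0.6,0,0]},
    {"dp":[0,0,6],"rotation":[0,0,0]},
    {"dp":[0,0,6],"rotation":[0,0,0]},
    {"dp":[0,0,5],"rotation":[0,0,0]}
  ]
}}

```text
t: 16.4
eef_pos: [0.5496, -0.1508, 0.0904]
ee_rot: [-1.585, -0.003, -0.094]
force: [2.0, -14.5, -5.2]
width: 0.0005
```

```bash
python3 plan.py 547 -165 88 -5.6 1; python3 look.py wrist14 1
```

```text
t 16.4 at [ 549.6 -150.8   90.4] yaw -5.39 w 0.0005 F [  1.96 -14.49  -5.17]
[-1.2, 2.6, -14.3] [0.81, 0.21, 0.18]
moved [ 0.10987009  0.57047297 -0.00322486]
base ((555.314697265625, -83.40141296386719), (264.8833923339844, 90.29743194580078), 84.52163696289062)
carr 5409 x [-89.3 -70.4 -40.6] y [-3.7 18.4 29.5] z 64.4
grip 358 x [-94.9 -89.3 -82.9] y [ 4.8  8.9 10.9] z 111.4
valve block 5110 x [ 8.6 31.9 57.4] y [-13.3   1.2  13.9] z 58.9
ports 1492 x [-9.6  4.8 70.3] y [-7.7  1.3  7.8] z 53.6
red 212 x [-21.3 -20.2 -18.6] y [-8.4  1.9  9.2] z 53.6
green 122 x [-27.3 -25.3 -23.3] y [11.6 15.7 18.5] z 55.9
```

View pics/wrist14.png

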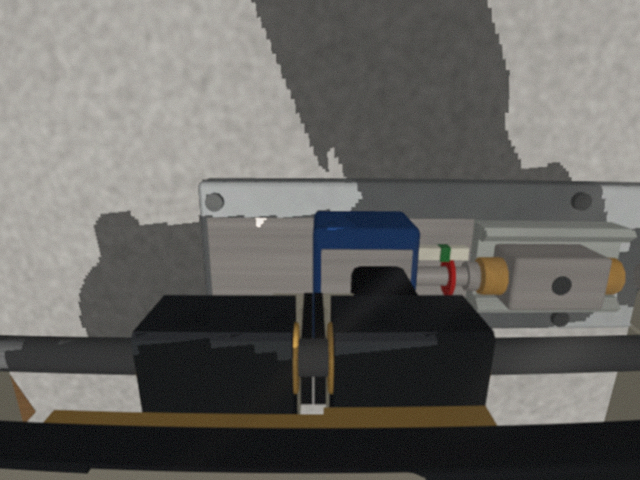

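The pin tip (478,276) is just reaching the valve port (483,276). Go slower now.

Request:
{"method": "move_arm", "body": {
  "deltas": [
    {"dp":[0,0.5,4],"rotation":[0.4,0,0]},
    {"dp":[0,0,4],"rotation":[0,0,0]},
    {"dp":[0,0,4],"rotation":[0,0,0]}
  ]
}}

```text
t: 16.7
eef_pos: [0.5502, -0.1432, 0.0905]
ee_rot: [-1.585, -0.002, -0.093]
force: [2.3, -15.3, -5.0]
width: 0.0005
```

```bash
python3 plan.py 547 -165 88 -5.6 1; python3 look.py wrist15 1
```

```text
t 16.7 at [ 550.2 -143.2   90.5] yaw -5.33 w 0.0005 F [  2.27 -15.33  -4.98]
[-1.2, 2.8, -22.0] [0.84, 0.27, 0.13]
moved [0.11904456 0.37676743 0.02360452]
base ((555.64306640625, -79.75942993164062), (272.2705078125, 90.1922378540039), 84.52713012695312)
carr 5426 x [-81.7 -62.8 -33. ] y [-5.7 18.4 29.6] z 64.4
grip 359 x [-87.2 -81.6 -75.2] y [ 4.8  9.  11. ] z 111.6
valve block 5118 x [14.  37.4 63. ] y [-13.1   1.2  13.9] z 58.9
ports 1343 x [-6.2  8.2 71.7] y [-7.6  1.2  7.7] z 53.4
anvil 139 x [76.1 87.7 89.3] y [-4.8 -0.5  4.8] z 50.4
red 198 x [-14.4 -13.3 -11.6] y [-8.4  2.1  9. ] z 53.8
green 125 x [-19.8 -17.8 -15.7] y [11.7 15.9 18.5] z 55.8
```

Request:
{"method": "move_arm", "body": {
  "deltas": [
    {"dp":[0,0.5,4],"rotation":[0.3,0,0]},
    {"dp":[0,0,4],"rotation":[0,0,0]},
    {"dp":[0,0,4],"rotation":[0,0,0]}
  ]
}}

```text
t: 17.0
eef_pos: [0.5509, -0.1362, 0.0905]
ee_rot: [-1.588, -0.001, -0.092]
force: [2.6, -14.4, -5.8]
width: 0.0001
```

```bash
python3 plan.py 547 -165 88 -5.6 1; python3 look.py wrist16 1
```

```text
t 17.0 at [ 550.9 -136.2   90.5] yaw -5.3 w 0.0001 F [  2.64 -14.35  -5.78]
[-1.3, 3.0, -29.0] [0.99, 0.3, 0.08]
moved [ 0.08221433  0.36407011 -0.02170775]
base ((555.9107055664062, -76.61628723144531), (278.61273193359375, 90.09095001220703), 84.49066925048828)
carr 5439 x [-74.7 -55.4 -25.8] y [-2.1 18.4 29.6] z 64.4
grip 367 x [-80.1 -74.6 -68.1] y [ 5.1  8.9 11. ] z 111.5
valve block 5168 x [21.2 44.7 70.2] y [-13.2   1.2  13.9] z 58.9
ports 1369 x [-8.4 11.  21.8] y [-7.7  1.   7.8] z 53.2
anvil 560 x [76.2 87.8 95.3] y [-4.8  0.5  5. ] z 52.7
red 198 x [-7.2 -6.3 -4.6] y [-8.4  2.3  8.9] z 53.9
green 123 x [-12.7 -10.7  -8.6] y [11.5 15.6 18.5] z 55.7
```

View pics/wrist16.png

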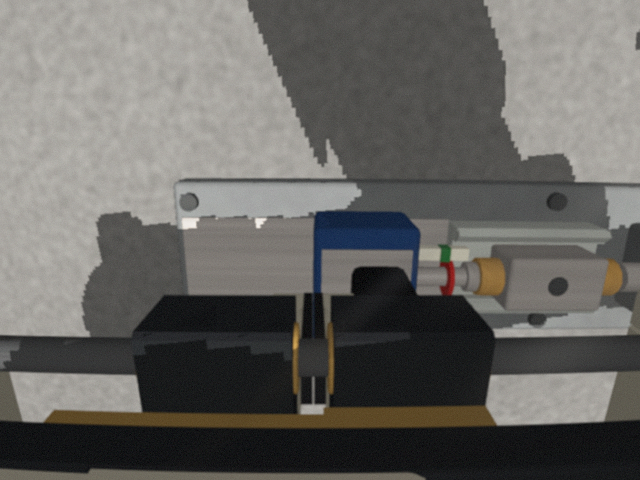

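The anvil tip is now visible at (630,277), and the valve has about 5 mm to go. Smaller steps, watching the collar–mark gap (now 4.4 mm).

Request:
{"method": "move_arm", "body": {
  "deltas": [
    {"dp":[0,0.5,3.5],"rotation":[0.3,0,0]},
    {"dp":[0,0,3.5],"rotation":[0,0,0]}
  ]
}}

```text
t: 17.22
eef_pos: [0.5513, -0.1323, 0.0905]
ee_rot: [-1.588, -0.001, -0.092]
force: [1.6, -15.5, -4.5]
width: 0.0002
```

```bash
python3 look.py wrist17 1;python3 plan.py 547 -165 88 -5.6 1
```

```text
moved [ 0.02321991  0.2958564  -0.05216036]
base ((555.9986572265625, -74.77583312988281), (282.3570251464844, 89.79849243164062), 84.46315002441406)
carr 5440 x [-70.8 -51.7 -22. ] y [-1.9 18.4 29.6] z 64.5
grip 366 x [-76.2 -70.7 -59.5] y [ 4.4  8.9 12.9] z 111.3
valve block 5160 x [25.  48.5 74.2] y [-13.1   1.3  13.9] z 58.9
ports 1399 x [-7.  14.6 25.6] y [-7.7  1.   7.8] z 53.1
anvil 632 x [77.8 88.9 99.1] y [-4.8  0.5  4.9] z 53.2
red 197 x [-3.4 -2.5 -0.7] y [-8.9  2.3  8.9] z 53.8
green 130 x [-8.8 -6.9 -4.7] y [11.5 15.5 18.5] z 55.9
t 17.27 at [ 551.4 -132.1   90.4] yaw -5.26 w 0.0008 F [  1.64 -13.21  -3.87]
[-1.3, 3.0, -33.2] [1.0, 0.34, 0.05]
```

Request:
{"method": "move_arm", "body": {
  "deltas": [
    {"dp":[0,0.3,3],"rotation":[0.2,0,0]},
    {"dp":[0,0,2.5],"rotation":[0,0,0]}
  ]
}}

```text
t: 17.43
eef_pos: [0.5515, -0.1302, 0.0906]
ee_rot: [-1.59, -0.0, -0.091]
force: [2.5, -16.3, -5.8]
width: 0.0003
```

```bash
python3 look.py wrist18 1;python3 plan.py 547 -165 88 -5.6 1
```

```text
moved [ 0.01054243  0.03209704 -0.02581046]
base ((556.0704345703125, -73.34857177734375), (284.5735168457031, 90.14642333984375), 84.37936401367188)
carr 5422 x [-68.7 -49.4 -19.9] y [-1.8 18.4 29.6] z 64.4
grip 366 x [-74.1 -68.5 -62.1] y [ 4.8  8.9 10.9] z 111.2
valve block 5140 x [25.7 48.9 74.3] y [-13.1   1.3  13.9] z 58.9
ports 1398 x [-8.3 15.3 26.5] y [-7.6  0.9  7.7] z 53.2
anvil 678 x [ 78.2  90.2 100.9] y [-4.8  0.7  4.9] z 53.1
red 196 x [-2.9 -1.8 -0. ] y [-8.1  2.2  8.7] z 54.2
green 128 x [-6.7 -4.6 -2.7] y [11.4 15.5 18.3] z 55.8
t 17.48 at [ 551.5 -130.2   90.5] yaw -5.23 w 0.0002 F [  3.01 -14.94  -4.41]
[-1.3, 3.2, -35.0] [1.13, 0.37, 0.02]
```

The valve is home and the pin is compressing by about 2.3 mm (gap 5.1→2.8). About 3 mm more.

Request:
{"method": "move_arm", "body": {
  "deltas": [
    {"dp":[0,0.2,3],"rotation":[0.2,0,0]},
    {"dp":[0,0,2.5],"rotation":[0,0,0]}
  ]
}}

```text
t: 17.65
eef_pos: [0.5516, -0.1289, 0.0906]
ee_rot: [-1.593, 0.001, -0.091]
force: [2.1, -17.9, -5.9]
width: 0.0006
```

```bash
python3 look.py wrist19 1;python3 plan.py 547 -165 88 -5.6 1
```

```text
moved [ 0.00949554  0.02431981 -0.02465691]
base ((556.2839965820312, -73.563232421875), (284.5736999511719, 90.1727294921875), 84.46793365478516)
carr 5416 x [-67.5 -48.3 -18.6] y [-1.9 18.5 29.5] z 64.4
grip 356 x [-72.7 -66.7 -60.7] y [ 4.8  8.9 10.8] z 111.5
valve block 5160 x [25.9 49.1 74.6] y [-13.2   1.2  13.9] z 58.9
ports 1410 x [-7.9 15.4 26.6] y [-7.5  0.8  7.7] z 53.1
anvil 733 x [ 78.   90.7 101.8] y [-4.9  0.6  4.9] z 53.1
red 188 x [-2.8 -1.8 -0.2] y [-8.2  2.1  8.8] z 53.9
green 126 x [-5.4 -3.4 -1.4] y [11.9 15.5 18.4] z 55.9
t 17.7 at [ 551.6 -128.9   90.6] yaw -5.22 w 0.0003 F [  2.96 -16.88  -4.75]
[-1.3, 3.4, -36.3] [1.29, 0.39, -0.04]
```

Request:
{"method": "move_arm", "body": {
  "deltas": [
    {"dp":[0,0.2,3],"rotation":[0.2,0,0]},
    {"dp":[0,0,3],"rotation":[0,0,0]}
  ]
}}

```text
t: 17.87
eef_pos: [0.5517, -0.1277, 0.0907]
ee_rot: [-1.596, 0.002, -0.091]
force: [3.3, -18.7, -4.9]
width: 0.0006
```

```bash
python3 look.py wrist20 1;python3 plan.py 547 -165 88 -5.6 1
```

```text
moved [ 0.00172418  0.04909808 -0.01733657]
base ((556.13671875, -73.17408752441406), (285.1578674316406, 89.85710144042969), 84.44622802734375)
carr 5421 x [-66.3 -47.  -17.3] y [-1.9 18.4 29.6] z 64.4
grip 372 x [-71.4 -65.8 -59.4] y [ 4.9  9.  10.9] z 111.4
valve block 5187 x [25.9 49.2 74.5] y [-13.1   1.2  13.9] z 58.9
ports 1396 x [-7.8 15.5 26.4] y [-7.6  0.9  7.7] z 53.2
anvil 740 x [ 78.4  91.1 102.4] y [-4.8  0.7  4.9] z 52.9
red 192 x [-2.7 -1.8 -0.2] y [-8.9  2.1  8.7] z 53.9
green 124 x [-4.1 -2.1 -0.2] y [11.9 15.5 18.5] z 55.9
t 17.92 at [ 551.7 -127.6   90.7] yaw -5.2 w 0.0005 F [  2.62 -18.93  -3.89]
[-1.3, 3.6, -37.6] [1.5, 0.4, -0.09]
```

Collar is on the mark within about 0.3 mm (compression about 5 mm, about 6 N; push force 18.9 N against 13 N sliding). Back straight off.

Request:
{"method": "move_arm", "body": {
  "deltas": [
    {"dp":[0,0,-6],"rotation":[0,0,0]},
    {"dp":[0,0,-12],"rotation":[0,0,0]},
    {"dp":[0,0,-15],"rotation":[-1,0,0]},
    {"dp":[0,-20,-5],"rotation":[0,0,0]},
    {"dp":[0,-40,0],"rotation":[0,0,0]}
  ]
}}

```text
t: 18.33
eef_pos: [0.5435, -0.1657, 0.146]
ee_rot: [-1.618, 0.015, -0.092]
force: [1.4, -0.4, 0.1]
width: 0.0005
```

```bash
python3 plan.py 558 -110 205 -5.6 5
```

```text
t 18.33 at [ 543.5 -165.7  146. ] yaw -5.25 w 0.0005 F [ 1.4  -0.44  0.12]
[1.7, -12.3, 10.8] [0.54, 0.07, -0.17]
[1.7, -12.2, 10.9] [0.54, 0.07, -0.17]
[1.7, -12.1, 11.0] [0.54, 0.07, -0.17]
[1.8, -12.0, 11.1] [0.54, 0.07, -0.17]
[1.8, -11.9, 11.3] [0.54, 0.07, -0.17]
```

Request:
{"method": "move_arm", "body": {
  "deltas": [
    {"dp":[2,-20,0],"rotation":[1,0,-0.5]},
    {"dp":[2,-20,8],"rotation":[1,0,-0.3]},
    {"dp":[2,-12,15],"rotation":[0.7,0,0]},
    {"dp":[2,-8,15],"rotation":[0,0,0]},
    {"dp":[2,0,15],"rotation":[0,0,0]}
  ]
}}

```text
t: 18.75
eef_pos: [0.5615, -0.1166, 0.2176]
ee_rot: [-1.572, -0.012, -0.095]
force: [0.9, -0.0, -0.8]
width: 0.0003
```

Request:
{"method": "move_arm", "body": {
  "deltas": [
    {"dp":[0,0,0],"rotation":[0,0,0]},
    {"dp":[0,0,0],"rotation":[0,0,0]},
    {"dp":[0,0,0],"rotation":[0,0,0]}
  ]
}}

```text
t: 19.0
eef_pos: [0.5624, -0.1161, 0.2192]
ee_rot: [-1.572, -0.016, -0.093]
force: [-0.1, 0.9, -0.4]
width: 0.0004
```

```bash
python3 look.py wrist21; python3 plan.py 558 -110 205 -5.6 1; python3 - <<'E'
import cv2
i=cv2.imread('pics/wrist21.png');cv2.imwrite('pics/w21c.png',cv2.resize(i[160:290,200:600],None,fx=2,fy=2))
E
```

```text
moved [-0.10626051 -0.15366602 -0.13512248]
base ((556.5616455078125, -71.09304809570312), (289.6544189453125, 90.67182159423828), 84.50395202636719)
carr 2932 x [-66.2 -51.6 -17. ] y [-28.2  12.9  29.7] z 64.5
grip 1668 x [-49.2 -37.7 -25.9] y [-14.8   1.2  15.5] z 113.6
valve block 2252 x [26.  49.8 74.9] y [-13.6   0.8  14.3] z 58.9
ports 548 x [-8.6 15.6 26.3] y [-7.5  0.5  7.6] z 53.2
anvil 373 x [ 77.7  91.2 103.6] y [-4.8  0.5  4.9] z 52.9
red 70 x [-2.5 -1.4 -0.3] y [-8.3  1.4  9.3] z 54.2
green 39 x [-3.8 -2.1 -0.4] y [12.  15.3 18.5] z 55.9
t 19.05 at [ 562.3 -116.3  219.1] yaw -5.36 w 0.0005 F [-1.36 -0.21 -0.51]
[-5.0, 14.0, 5.9] [0.09, 0.24, 0.88]
```

View pics/w21c.png

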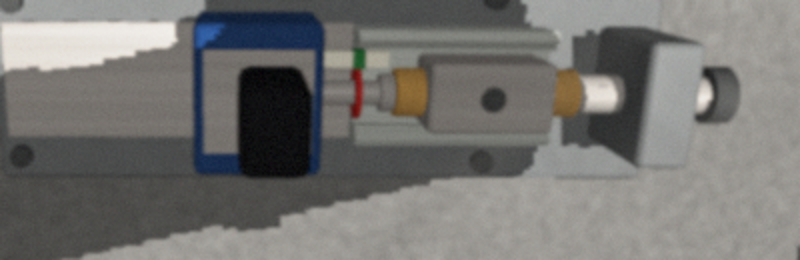

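Collar (357,93) stands on the green mark (358,58). Valve is against the anvil (582,93). Grip centre is about 4 mm ahead of the slide's, and the arm is clear. Handing in.

```bash
python3 -c "
from station import arm
print(arm.job_done()); s=arm.get_state(); print(s['t'],s['force'])"
```

```text
the job is handed in; nothing more can be done
None
the job is handed in; nothing more can be done
```

The valve is set up in the gauge and I handed the job in at about 19 s; no verdict is reported.

I drew the slide back to an origin of about -106 mm and laid the steel valve flat in the nest (x about 33 mm, y about 0). I let go of it, then closed the slide by pushing the grip forward with shut fingers until the collar reached the mark, never backing up.

Last wrist-camera checks, with the arm clear:
- **Valve:** flat, centred and against the anvil, with its block centre at x about 50.5 mm.
- **Collar:** 0.3 to 0.7 mm from the mark's centre by camera. That is about 5 mm of pin travel, or roughly 6 N.
- **Push force:** about 18.9 N at the end, against about 13 N for sliding alone, which agrees with roughly 6 N on the valve.
- **Grip:** about 4 mm ahead of the slide's middle, so the play is taken up towards the valve.

None of the final checks failed. While lowering, the valve touched the nest with about 24 N down and 11 N sideways. I eased it off and reseated it before letting go. I did not re-measure the other things on the bench, but no move went near them.

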